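# Load the flange caddy and hang it on the rack hook

## Robot

A 6-joint arm with a two-finger parallel gripper is mounted at the origin on the work surface. World frame = base frame: x ahead of the robot, y to its left, z up, the work surface at z = 0. Lengths are in m, angles in rad, forces in N, time in s.
With the tool pointing down it reaches from about 0.25 to 0.775 m from the base axis. Payload 4 kg.
Tool frame: the origin (TCP) lies at the very end of the fingers, on their centre line; the grasp point (between the pads) lies 19 mm behind it (robot.hold_point_z is the distance from the TCP to the grasp point, in m); z points along the fingers, y is the line along which they close (so a half turn about z gives the same grasp; the last joint's range is limited). The gripper opens to 94 mm and grips with 3 to 60 N. Pads are 16 mm wide; open, the fingers measure 119 mm over their backs; the gripper's body (75 mm by 177 mm) begins 78 mm behind the grasp point.
Start: joints at [-0.103, 0.087, 1.371, -0, 1.684, -0.103], TCP at [0.55, -0, 0.206] pointing down, gripper open.
Joint ranges: [-3.1, 3.1], [-0.76, 2.03], [0.27, 2.55], [-1.08, 4.22], [0.17, 2.65], [-2.57, 2.57]. Speed limits (rad/s): [2.79, 2.79, 3.14, 3.14, 3.14, 3.14].

## Interface

Orientations are given as [roll, pitch, yaw] about the fixed x, y, z axes, in that order (R = Rz(yaw) Ry(pitch) Rx(roll)).
In Python, from bench import robot gives the robot as it stands.
- The arm moves only by the tool carry_out, never from a script. Its argument "steps" is a list of rows, each a list of 3 entries, a list of its own where there are three numbers: the shift along the tool's x, y, z in m, then the turn about the tool's z in units of 10 degrees (1.0 is 10 degrees), then the closure, from -1 (fully open) to 1 (shut). In form: [[[tx, ty, tz], roll, jaw], ...]. A call has 1 to 10 rows; each row is the pose to reach, as a shift and turn from the pose commanded when the call began, along the tool's axes at that moment; what a row does not reach only later rows make up. A row lasts 1/8 s, in which the tool goes at most 62.5 mm and 10.7 degrees, less where a joint would pass 70% of its speed; a pose out of reach is approached as far as the arm can. A call with a gripper value outside its range is refused whole. The fingers move at their own pace and stop on an object; the grip force is fixed at half the most. Time passes only in rows, so rows that repeat a pose let the fingers close. It gives the time, the measured TCP pose, the force, the opening and the grip force at its end, in the units of the state.
- robot.get_obs(): the state, without advancing time (a new reading comes with each control period).
- robot.snapshot(name): name is "scene" or "side" or "wrist"; returns a dict with "image" (400x640x3 uint8, red, green, blue), "z_map" (400x640 float32, m along the optical axis (not along the pixel's ray), 0 where there is no reading), "mtx" (3x3 intrinsics, pixels), "D" ([k1, k2, p1, p2, k3] as OpenCV has them; the pictures are not rectified), "R" (3x3) and "t" (3): a world point X has camera coordinates R X + t. Camera axes: x right, y down, z forward; pixel columns grow to the right and rows downward; lengths in m; the calibration is good to about 2 mm. A picture is of the moment at which its call begins.
- robot.close_job(): hands the job in; it is judged then, once.
The state is a dict: "time": time; "joint_positions": joint angles; "qvel": joint speeds; "joint_torque": joint torques, N m; "tool_pos": TCP position; "ee_rot": TCP orientation; "wrist_force": force on the tool from outside, world axes, zero at the start; "wrist_torque": the same for the moment, N m; "width": finger opening in m; "finger_force": force on a finger pad.
Only numpy, scipy, OpenCV 4.12 (cv2) and the standard library are available. Lean on these libraries where they do the work, as an engineer would, in place of code of your own. Each camera call takes 0.05 s, during which the arm holds its last target. There are 200 camera calls.

## Task

Load every aluminium pipe flange that lies on the bench into the carry caddy while the caddy stands on the bench: hub up, each fully down and flat in a pocket of its own shape (square or oblong, any free one). Then lift the loaded caddy level by its handle and hang it on the double-prong hook of the rack upright, both prongs under the handle and the handle behind their upturned tips, and let it hang there at rest, with every flange still in its pocket. Leave the bin, the pipe nipple and the tape roll alone.

Things in the scene. Friction and masses are not known exactly. Their poses are not given: they have to be found in the camera images.
- caddy: Loose carry caddy, 0.42 kg: grey nest board with dark pockets, 216 (x) x 222 (y) x 18 mm, with a handle over the middle on two upright steel straps (at y = -112 and +112 mm; 26 mm wide in x, 175 mm high). Origin: centre of its underside, z up. Six pockets, square and oblong alternating, in rows at x = -66 and +66 mm, y = -66, 0, +66 mm; pocket floors 8 mm above the underside.
- caddy_handle (a point): Centre of the caddy's wooden handle bar, 160 mm above the caddy's underside. The bar runs along the caddy's y, is 222 mm long, 18 mm wide (x) and 22 mm high, free all round between the end straps. Axes as the caddy's.
- hook_seat (a point): Double-prong hook: point midway between the prongs, level with their tops (225 mm above the bench), 125 mm in front of the upright. x points from the tips to the upright, z up. Prongs: level 10 mm rods along x at y = -40 and +40 mm, from the upright to x = -35 mm, then turned up to a tip at x = -47 mm, top 20 mm above this point. A hung handle's underside rests at this level; below is free.
- rack_upright: Grey punched-steel rack upright carrying the hook, fixed to the bench: 40 mm (x) by 50 mm (y), 283 mm high; back plate of the hook 5 mm thick on its front, 120 mm wide. Base plate at and behind it: x -5 to +115 mm, 130 mm wide, 8 mm high. Origin on the bench at the middle of its front face; x points away from the prongs.
- square_flange1: Square pipe-rail base flange of cast aluminium, about 75 g: plate 48 x 48 x 8 mm with a bolt hole in each corner, and a round upright hub, 30 mm diameter, from the plate up to 36 mm above the underside. Origin: centre of the plate's underside; z up through the hub. It looks the same after each quarter turn about z. Lies loose on the bench, hub up, at any yaw; may be absent in this run.
- square_flange2: Square pipe-rail base flange of cast aluminium, about 75 g: plate 48 x 48 x 8 mm with a bolt hole in each corner, and a round upright hub, 30 mm diameter, from the plate up to 36 mm above the underside. Origin: centre of the plate's underside; z up through the hub. It looks the same after each quarter turn about z. Lies loose on the bench, hub up, at any yaw; may be absent in this run.
- square_flange3: Square pipe-rail base flange of cast aluminium, about 75 g: plate 48 x 48 x 8 mm with a bolt hole in each corner, and a round upright hub, 30 mm diameter, from the plate up to 36 mm above the underside. Origin: centre of the plate's underside; z up through the hub. It looks the same after each quarter turn about z. Lies loose on the bench, hub up, at any yaw; may be absent in this run.
- oblong_flange1: Oblong pipe-rail base flange of cast aluminium, about 75 g: plate 64 mm (its x) x 38 mm (its y) x 8 mm with a bolt hole at each end, and a round upright hub, 30 mm diameter, from the plate up to 36 mm above the underside. Origin: centre of the plate's underside; z up through the hub. It looks the same after each half turn about z. Lies loose on the bench, hub up, at any yaw; may be absent in this run.
- oblong_flange2: Oblong pipe-rail base flange of cast aluminium, about 75 g: plate 64 mm (its x) x 38 mm (its y) x 8 mm with a bolt hole at each end, and a round upright hub, 30 mm diameter, from the plate up to 36 mm above the underside. Origin: centre of the plate's underside; z up through the hub. It looks the same after each half turn about z. Lies loose on the bench, hub up, at any yaw; may be absent in this run.
- oblong_flange3: Oblong pipe-rail base flange of cast aluminium, about 75 g: plate 64 mm (its x) x 38 mm (its y) x 8 mm with a bolt hole at each end, and a round upright hub, 30 mm diameter, from the plate up to 36 mm above the underside. Origin: centre of the plate's underside; z up through the hub. It looks the same after each half turn about z. Lies loose on the bench, hub up, at any yaw; may be absent in this run.
- square_pocket1 (a point): Centre of the floor of a square pocket in the caddy's nest board, at x = -66, y = -66 mm of the caddy: 52 x 52 mm, 10 mm deep with a small chamfer, 2 mm clear all round a square flange. Axes as the caddy's. Moves with the caddy.
- square_pocket2 (a point): Centre of the floor of a square pocket in the caddy's nest board, at x = -66, y = 66 mm of the caddy: 52 x 52 mm, 10 mm deep with a small chamfer, 2 mm clear all round a square flange. Axes as the caddy's. Moves with the caddy.
- square_pocket3 (a point): Centre of the floor of a square pocket in the caddy's nest board, at x = 66, y = 0 mm of the caddy: 52 x 52 mm, 10 mm deep with a small chamfer, 2 mm clear all round a square flange. Axes as the caddy's. Moves with the caddy.
- oblong_pocket1 (a point): Centre of the floor of an oblong pocket in the caddy's nest board, at x = -66, y = 0 mm of the caddy: 68 mm (its x) x 42 mm (its y), 10 mm deep with a small chamfer, 2 mm clear all round an oblong flange. Axes as the caddy's. Moves with the caddy.
- oblong_pocket2 (a point): Centre of the floor of an oblong pocket in the caddy's nest board, at x = 66, y = -66 mm of the caddy: 68 mm (its x) x 42 mm (its y), 10 mm deep with a small chamfer, 2 mm clear all round an oblong flange. Axes as the caddy's. Moves with the caddy.
- oblong_pocket3 (a point): Centre of the floor of an oblong pocket in the caddy's nest board, at x = 66, y = 66 mm of the caddy: 68 mm (its x) x 42 mm (its y), 10 mm deep with a small chamfer, 2 mm clear all round an oblong flange. Axes as the caddy's. Moves with the caddy.
- stock_bin: Bystander: small open blue stock bin, 110 x 85 mm, 60 mm high. Origin: centre of its underside.
- pipe_nipple: Bystander: dark steel pipe nipple standing on end, 33 mm diameter, 75 mm high. Origin: centre of its underside.
- tape_roll: Bystander: roll of brown packing tape lying flat, 84 mm diameter, 30 mm high. Origin: centre of its underside.
There are look-alikes about, which are no part of the job. Leave any red look-alike of the oblong_flange2 alone. Leave any red look-alike of the square_flange1 alone.

How it is judged:
On the way:
1. every flange is seated flat in a pocket of its own shape while the caddy stands on the bench ((distance between square_flange1 and square_pocket1 below 0.006 m or distance between square_flange1 and square_pocket2 below 0.006 m or distance between square_flange1 and square_pocket3 below 0.006 m) and angle between the z axis of each of square_flange1, square_flange2, square_flange3, oblong_flange1, oblong_flange2, oblong_flange3 and the z axis of caddy, either way round below 0.08 rad and (distance between square_flange2 and square_pocket1 below 0.006 m or distance between square_flange2 and square_pocket2 below 0.006 m or distance between square_flange2 and square_pocket3 below 0.006 m) and (distance between square_flange3 and square_pocket1 below 0.006 m or distance between square_flange3 and square_pocket2 below 0.006 m or distance between square_flange3 and square_pocket3 below 0.006 m) and (distance between oblong_flange1 and oblong_pocket1 below 0.006 m or distance between oblong_flange1 and oblong_pocket2 below 0.006 m or distance between oblong_flange1 and oblong_pocket3 below 0.006 m) and (distance between oblong_flange2 and oblong_pocket1 below 0.006 m or distance between oblong_flange2 and oblong_pocket2 below 0.006 m or distance between oblong_flange2 and oblong_pocket3 below 0.006 m) and (distance between oblong_flange3 and oblong_pocket1 below 0.006 m or distance between oblong_flange3 and oblong_pocket2 below 0.006 m or distance between oblong_flange3 and oblong_pocket3 below 0.006 m) and height (world z) of caddy below 0.006 m and angle between caddy's own z axis and vertical below 0.04 rad), for 0.2 s.
At the end, for the whole second after the job is handed in: Caddy at rest on the hook, handle bar across both prongs (centre within 60 mm of their middle, behind the upturned tips, 3 to 22 mm above the prong tops), tilt under 0.35 rad; each flange in a pocket of its own shape, centre of underside within 6 mm of the pocket floor's, flat within 0.08 rad ((distance between square_flange1 and square_pocket1 below 0.006 m or distance between square_flange1 and square_pocket2 below 0.006 m or distance between square_flange1 and square_pocket3 below 0.006 m) and angle between the z axis of each of square_flange1, square_flange2, square_flange3, oblong_flange1, oblong_flange2, oblong_flange3 and the z axis of caddy, either way round below 0.08 rad and (distance between square_flange2 and square_pocket1 below 0.006 m or distance between square_flange2 and square_pocket2 below 0.006 m or distance between square_flange2 and square_pocket3 below 0.006 m) and (distance between square_flange3 and square_pocket1 below 0.006 m or distance between square_flange3 and square_pocket2 below 0.006 m or distance between square_flange3 and square_pocket3 below 0.006 m) and (distance between oblong_flange1 and oblong_pocket1 below 0.006 m or distance between oblong_flange1 and oblong_pocket2 below 0.006 m or distance between oblong_flange1 and oblong_pocket3 below 0.006 m) and (distance between oblong_flange2 and oblong_pocket1 below 0.006 m or distance between oblong_flange2 and oblong_pocket2 below 0.006 m or distance between oblong_flange2 and oblong_pocket3 below 0.006 m) and (distance between oblong_flange3 and oblong_pocket1 below 0.006 m or distance between oblong_flange3 and oblong_pocket2 below 0.006 m or distance between oblong_flange3 and oblong_pocket3 below 0.006 m) and x of caddy_handle in the frame of hook_seat between -0.036 and 0.12 m and y of caddy_handle in the frame of hook_seat between -0.06 and 0.06 m and z of caddy_handle in the frame of hook_seat between 0.003 and 0.022 m and angle between caddy's own z axis and vertical below 0.35 rad and contact force between caddy and rack_upright above 2.5 N and linear speed of caddy below 0.04 m/s and angular speed of caddy below 0.3 rad/s); the robot touches nothing.
It fails at once if a bystander (bin, pipe nipple, tape roll) is moved more than 25 mm or knocked over (distance of any of stock_bin, pipe_nipple, tape_roll from where it was at the start of the episode above 0.025 m or angle between any of stock_bin, pipe_nipple, tape_roll's own z axis and vertical above 0.5 rad).
It fails at once if the caddy is tipped more than 0.6 rad (angle between caddy's own z axis and vertical above 0.6 rad).
Of square_flange1, square_flange2, square_flange3, oblong_flange1, oblong_flange2, oblong_flange3 only 4 to 6 are there at a start; the rules pass over those that are not, and their reading is None.
At some moment in a run one of square_flange1, square_flange2, square_flange3, oblong_flange1, oblong_flange2, oblong_flange3 may be knocked a few centimetres aside while the robot is not near it.
It also fails if it takes over 210 s, if anything falls off the work surface, if the arm or the gripper's body presses on something with over 40 N, if the wrist force passes 120 N, or if a joint passes its speed limit or range.

## Working session

There is one attempt and no reset: what is moved stays moved. The work goes in short steps, Python scripts to look and compute and a tool call to move; the robot and the scene stay as the last step left them, time stands still between calls to the robot, and variables do not carry over. Pictures are saved under pics/ and viewed, at most 14 in all, crops included, and the job is handed in when it is done.

Besides the shell and the picture viewer there is one more tool, called after "Emit:" as a command line: name --argument value ..., lists and objects as JSON in quotes. carry_out: Moves the arm, as the interface text tells. Its arguments: {"type":"object","properties":{"steps":{"type":"array","items":{"type":"array"}}},"required":["steps"]}

```bash
mkdir -p pics; ls
cat > h.py <<'E'
import numpy as np, cv2
from bench import robot
def snap(n):
    s=robot.snapshot(n); return s
def save(s,name,crop=None,scale=1):
    im=s["image"][:,:,::-1]
    if crop: x0,y0,x1,y1=crop; im=im[y0:y1,x0:x1]
    im=cv2.resize(im,None,fx=scale,fy=scale,interpolation=cv2.INTER_CUBIC)
    cv2.imwrite("pics/"+name+".png",im)
def cloud(s):
    z=s["z_map"].astype(float); h,w=z.shape
    u,v=np.meshgrid(np.arange(w),np.arange(h))
    p=cv2.undistortPoints(np.stack([u,v],-1).reshape(-1,1,2).astype(np.float64),np.array(s["mtx"]),np.array(s["D"])).reshape(h,w,2)
    c=np.dstack([p[...,0]*z,p[...,1]*z,z])
    W=(c-np.array(s["t"]))@np.array(s["R"])
    W[z<=0]=np.nan
    return W
E
python3 - <<'E'
from h import *
for n in ("scene","side"):
    s=snap(n); save(s,n+"1"); W=cloud(s); np.savez(n+"1.npz",W=W,im=s["image"])
    print(n,np.array(s["mtx"]).round(1).tolist(),s["R"],s["t"])
o=robot.get_obs(); print({k:np.round(v,4).tolist() for k,v in o.items()}, robot.hold_point_z)
E
```

```text
pics
scene [[416.0, 0.0, 324.9], [0.0, 416.0, 202.5], [0.0, 0.0, 1.0]] [[-0.76338227  0.64579549  0.01398865]
 [ 0.50232114  0.60712063 -0.61569312]
 [-0.40610464 -0.46298242 -0.78786186]] [ 0.40854947 -0.19229379  1.3523096 ]
side [[378.2, 0.0, 324.2], [0.0, 378.2, 200.1], [0.0, 0.0, 1.0]] [[ 0.99751203 -0.07000703  0.00829251]
 [-0.03964639 -0.65435983 -0.75514328]
 [ 0.05829162  0.75293574 -0.65550733]] [-0.5519402   0.14721911  0.92194839]
{'time': 0.1, 'joint_positions': [-0.1031, 0.0879, 1.3721, -0.0, 1.6836, -0.1031], 'qvel': [-0.0011, -0.0005, -0.0012, 0.0004, 0.0, 0.0005], 'joint_torque': [0.0023, -34.1257, -30.3302, 0.0719, 0.0306, -0.0001], 'tool_pos': [0.5495, 0.0, 0.2044], 'ee_rot': [-3.1396, -0.0002, 1.5708], 'wrist_force': [-0.5743, 0.2034, 0.1315], 'wrist_torque': [0.0067, -0.053, -0.0074], 'finger_force': 0.0, 'width': 0.0942} 0.0188
```

View pics/scene1.png

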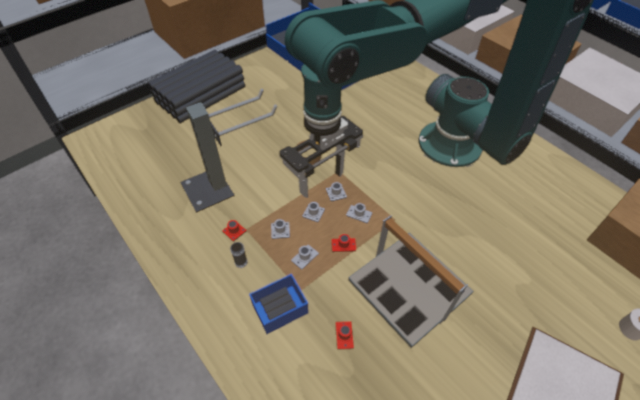

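View pics/side1.png

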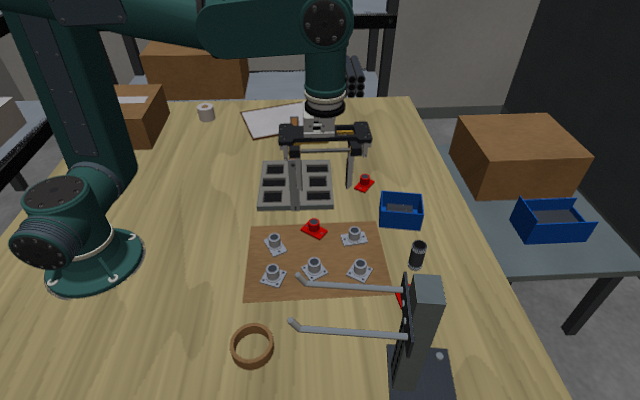

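The scene view shows five grey flanges at about (336,190), (360,212), (313,211), (280,229) and (305,257), which matches five in the side view. Three red look-alikes are at (344,243), (234,230) and (345,333). The caddy is near (410,285), the hook's prongs near (240,110), and the bin, nipple and tape roll are also in view.

```bash
cat > det.py <<'E'
from h import *
def flanges(W,im,box=None,zb=0.0):
    """grey flange blobs: hubs = points with z in .028-.042 over zb; plates"""
    hsv=cv2.cvtColor(im,cv2.COLOR_RGB2HSV); z=W[...,2]-zb
    m=(z>0.003)&(z<0.042)&(hsv[...,1]<60)&(W[...,0]>.2)&(W[...,0]<.85)
    if box is not None: m&=(W[...,0]>box[0])&(W[...,0]<box[1])&(W[...,1]>box[2])&(W[...,1]<box[3])
    n,l,st,_=cv2.connectedComponentsWithStats(m.astype(np.uint8),connectivity=4)
    out=[]
    for i in range(1,n):
        if st[i,4]<60: continue
        mm=l==i; P=W[mm]; zz=P[:,2]-zb
        hub=P[zz>.0335]; pl=P[(zz>.0045)&(zz<.0115)]
        if len(hub)<8 or len(pl)<15: continue
        hc,hr=cv2.minEnclosingCircle(hub[:,:2].astype(np.float32)*1000)
        r=cv2.minAreaRect(pl[:,:2].astype(np.float32)*1000)
        v,u=np.where(mm)
        out.append(dict(px=(int(u.mean()),int(v.mean())),n=st[i,4],hub=np.round(hc,1),hr=round(hr,1),hz=round(hub[:,2].max()*1000,1),rc=np.round(r[0],1),sz=np.round(r[1],1),ang=round(r[2],1)))
    return out
E
python3 - <<'E'
from det import *
for n in("scene1","side1"):
    d=np.load(n+".npz"); W,im=d["W"],d["im"]
    print(n)
    for f in flanges(W,im): print(f)
    g=np.nanmedian(W[150:300,250:400,2]); print("medz",g)
    hsv=cv2.cvtColor(im,cv2.COLOR_RGB2HSV); z=W[...,2]
    # caddy board top
    m=(z>.014)&(z<.022)&(hsv[...,1]<60)&(W[...,0]>.2)
    k,l,st,c=cv2.connectedComponentsWithStats(m.astype(np.uint8))
    for i in range(1,k):
        if st[i,4]>600: 
            P=W[l==i]; print("board",c[i],st[i,4],cv2.minAreaRect(P[:,:2].astype(np.float32)*1000),np.median(P[:,2]))
    # handle
    m=(z>.166)&(z<.176)&(W[...,0]>.2)&(W[...,1]<0)
    k,l,st,c=cv2.connectedComponentsWithStats(m.astype(np.uint8))
    for i in range(1,k):
        if st[i,4]>80:
            P=W[l==i]; print("z.17",c[i],st[i,4],cv2.minAreaRect(P[:,:2].astype(np.float32)*1000),np.median(P[:,2]))
    # prongs
    m=(z>.212)&(z<.25)&(W[...,1]>0.05)&(hsv[...,1]<60)&(W[...,0]>.2)
    k,l,st,c=cv2.connectedComponentsWithStats(m.astype(np.uint8))
    for i in range(1,k):
        if st[i,4]>40:
            P=W[l==i]; print("prong",c[i],st[i,4],cv2.minAreaRect(P[:,:2].astype(np.float32)*1000),np.percentile(P[:,2],[5,50,95]).round(3))
    m=(z>.27)&(z<.292)&(W[...,1]>0.05)&(hsv[...,1]<60)&(W[...,0]>.2)&(W[...,0]<1)
    k,l,st,c=cv2.connectedComponentsWithStats(m.astype(np.uint8))
    for i in range(1,k):
        if st[i,4]>40:
            P=W[l==i]; print("upr",c[i],st[i,4],cv2.minAreaRect(P[:,:2].astype(np.float32)*1000),np.percentile(P[:,2],[5,50,95]).round(3))
E
```

```text
scene1
{'px': (205, 190), 'n': np.int32(1195), 'hub': array([ 676.4, -326.6]), 'hr': 30.5, 'hz': np.float64(41.8), 'rc': array([ 708.9, -332.1]), 'sz': array([132.9, 119.4]), 'ang': 81.3}
{'px': (335, 191), 'n': np.int32(255), 'hub': array([427.4, -79.5]), 'hr': 15.9, 'hz': np.float64(39.8), 'rc': array([428.4, -79. ]), 'sz': array([49.9, 47.4]), 'ang': 67.5}
{'px': (312, 211), 'n': np.int32(272), 'hub': array([525.1, -65.8]), 'hr': 15.5, 'hz': np.float64(39.2), 'rc': array([525. , -65.5]), 'sz': array([48.6, 48.4]), 'ang': 29.2}
{'px': (358, 212), 'n': np.int32(308), 'hub': array([429.6,  20.1]), 'hr': 15.8, 'hz': np.float64(39.2), 'rc': array([428.9,  19.9]), 'sz': array([40.1, 63.6]), 'ang': 26.1}
{'px': (279, 229), 'n': np.int32(302), 'hub': array([629.9, -77.1]), 'hr': 14.9, 'hz': np.float64(39.9), 'rc': array([631., -77.]), 'sz': array([49.8, 46.5]), 'ang': 54.2}
{'px': (403, 291), 'n': np.int32(5999), 'hub': array([483.8, 266.1]), 'hr': 113.2, 'hz': np.float64(41.4), 'rc': array([501.8, 270.3]), 'sz': array([214.6, 183.9]), 'ang': 88.4}
{'px': (303, 256), 'n': np.int32(348), '
[... 1858 characters left out ...]
 'ang': 68.5}
{'px': (424, 378), 'n': np.int32(2258), 'hub': array([ 673.2, -328.6]), 'hr': 30.2, 'hz': np.float64(42.0), 'rc': array([ 711.2, -321.4]), 'sz': array([105.9, 120. ]), 'ang': 81.8}
medz -0.00048488312497326657
board [296.47300945 185.34008097] 1482 ((485.7077941894531, 260.8460693359375), (228.5160369873047, 215.68115234375), 88.38603210449219) 0.01586834234925135
prong [391.78378378   5.16216216] 111 ((962.7776489257812, 1335.7132568359375), (42.986610412597656, 70.29547882080078), 48.410831451416016) [0.215 0.232 0.248]
prong [627.52444444   4.38666667] 225 ((2099.376220703125, 1292.53759765625), (21.56233024597168, 233.8174591064453), 0.05424925312399864) [0.213 0.226 0.246]
```

Run:
```python
from det import *
def comp(W,im,m,mn,tag):
    k,l,st,c=cv2.connectedComponentsWithStats(m.astype(np.uint8))
    for i in range(1,k):
        if st[i,4]>mn:
            P=W[l==i]; r=cv2.minAreaRect(P[:,:2].astype(np.float32)*1000)
            print(tag,c[i].round(),st[i,4],np.round(r[0],1),np.round(r[1],1),round(r[2],1),"z",np.percentile(P[:,2],[5,50,95]).round(3))
for n in("scene1","side1"):
    d=np.load(n+".npz"); W,im=d["W"],d["im"]; print(n)
    hsv=cv2.cvtColor(im,cv2.COLOR_RGB2HSV); z=W[...,2];x=W[...,0];y=W[...,1]
    reg=(x>.2)&(x<.95)&(y>-.5)&(y<.5)
    comp(W,im,reg&(y<-.15)&(z>.21)&(z<.26),20,"prong")
    comp(W,im,reg&(y<-.15)&(z>.277)&(z<.295),20,"upr")
    comp(W,im,reg&(y<-.15)&(z>.004)&(z<.013),60,"base")
    comp(W,im,reg&(y>.12)&(z>.155)&(z<.182),20,"handle")
    comp(W,im,reg&(y>.1)&(z>.013)&(z<.023),200,"board")
    # pockets
    comp(W,im,reg&(y>.12)&(y<.4)&(x<.63)&(z>.003)&(z<.013),60,"pocket")
    comp(W,im,reg&(z>.024)&(z<.036)&(hsv[...,1]>60)&(y<0.1),40,"tape/red")
    comp(W,im,reg&(z>.05)&(z<.085)&(x>.55)&(y>-.2),30,"bin/nip")
```

```text
scene1
prong [237. 105.] 239 [ 555.4 -350.7] [ 14.9 161.5] 80.9 z [0.217 0.222 0.236]
prong [224. 126.] 618 [ 601.  -275.5] [ 70.3 226.3] 65.9 z [0.215 0.226 0.255]
upr [197. 111.] 243 [ 674.  -327.1] [51.5 39.9] 82.2 z [0.279 0.282 0.284]
base [204. 192.] 1072 [ 709.  -332.6] [134.7 120.8] 81.7 z [0.005 0.008 0.011]
handle [424. 256.] 1097 [485.4 265.7] [232.9  26. ] 88.6 z [0.157 0.17  0.173]
board [405. 291.] 3960 [503.1 265.7] [228.8 180.6] 89.0 z [0.015 0.018 0.02 ]
board [282. 308.] 257 [766.3 112.4] [31.4 70.3] 83.2 z [0.015 0.02  0.023]
pocket [407. 254.] 194 [422.8 198.7] [31.2 51.7] 0.5 z [0.005 0.008 0.011]
pocket [424. 273.] 208 [428.2 264.9] [39.2 41.5] 2.9 z [0.005 0.008 0.011]
pocket [372. 281.] 405 [546.3 195.5] [41.2 66.8] 89.8 z [0.005 0.008 0.011]
pocket [370. 303.] 105 [592.7 229.4] [154.5   6.8] 89.7 z [0.003 0.009 0.012]
pocket [445. 291.] 227 [426.6 331.3] [31.9 51.9] 0.3 z [0.006 0.009 0.011]
pocket [391. 300.] 402 [546.6 261.3] [51.5 51.7] 88.7 z [0.006 0.009 0.012]
pocket [410. 320.] 482 [549.3 328.3] [42.9 68.4] 89.4 z [0.005 0.008 0.011]
tape/red [233. 227
[... 1289 characters left out ...]
2]
pocket [318. 181.] 176 [551.6 262.2] [60.2 52.2] 87.9 z [0.004 0.006 0.012]
pocket [272. 197.] 215 [416.8 203.4] [52.1 57.2] 2.2 z [0.005 0.007 0.012]
pocket [318. 195.] 212 [550.8 202.6] [37.4 72.9] 89.9 z [0.004 0.007 0.011]
pocket [295. 208.] 217 [482.2 151.9] [ 12.1 212.8] 88.7 z [0.003 0.008 0.013]
tape/red [314. 223.] 87 [531.1  66.2] [30.5 26. ] 86.9 z [0.025 0.033 0.035]
tape/red [401. 221.] 136 [758.2  62.7] [  7.5 107.4] 79.0 z [0.025 0.03  0.035]
tape/red [251. 343.] 560 [ 393.1 -251. ] [83.4 82.1] 39.1 z [0.025 0.029 0.031]
bin/nip [402. 204.] 314 [766.4 102.9] [ 89.6 109.4] 79.1 z [0.051 0.056 0.06 ]
bin/nip [419. 248.] 218 [766.6 -64. ] [33.6 31.5] 78.3 z [0.053 0.073 0.075]
```

```bash
cat >> h.py <<'E'
def tool():
    o=robot.get_obs(); return np.array(o["tool_pos"]),np.degrees(o["ee_rot"][2])
def plan(x,y,z,psi,frm=None):
    """shift in tool axes (mm) and turn (10deg units) from measured pose (or frm=[x,y,z,psi]) to mm/deg target"""
    if frm is None: p,a=tool(); p=p*1000
    else: p,a=np.array(frm[:3]),frm[3]
    d=np.array([x,y,z])-p; c,s=np.cos(np.radians(a)),np.sin(np.radians(a))
    t=-((psi-a+180)%360-180)/10
    print("shift",np.round([d[0]*c+d[1]*s,d[0]*s-d[1]*c,-d[2]],1),"turn",round(t,2))
E
python3 - <<'E'
from det import *
s=snap("wrist"); save(s,"w1"); W=cloud(s)
for f in flanges(W,s["image"]): print(f)
print(-np.array(s["R"]).T@np.array(s["t"]))
plan(428.5,-80,150,158.4); plan(630,30,150,186.4)
E
```

```text
{'px': (263, 20), 'n': np.int32(7453), 'hub': array([482.7, 152.8]), 'hr': 12.4, 'hz': np.float64(41.8), 'rc': array([483.2, 171.7]), 'sz': array([211. ,  42.9]), 'ang': 0.2}
{'px': (220, 164), 'n': np.int32(1825), 'hub': array([428.7,  20.5]), 'hr': 14.8, 'hz': np.float64(39.6), 'rc': array([428.8,  20.3]), 'sz': array([38.5, 63.9]), 'ang': 25.7}
{'px': (390, 155), 'n': np.int32(1756), 'hub': array([630.9,  31.6]), 'hr': 14.7, 'hz': np.float64(39.8), 'rc': array([631. ,  31.5]), 'sz': array([63.8, 38.2]), 'ang': 7.5}
{'px': (302, 230), 'n': np.int32(1369), 'hub': array([523.7, -64.3]), 'hr': 14.9, 'hz': np.float64(39.7), 'rc': array([523.8, -64.5]), 'sz': array([48.1, 48.2]), 'ang': 28.2}
{'px': (384, 238), 'n': np.int32(1277), 'hub': array([630.5, -75.5]), 'hr': 14.8, 'hz': np.float64(39.4), 'rc': array([630.2, -75.9]), 'sz': array([48.1, 47.9]), 'ang': 55.7}
{'px': (225, 233), 'n': np.int32(789), 'hub': array([424.9, -74.7]), 'hr': 14.2, 'hz': np.float64(39.4), 'rc': array([428.1, -77.9]), 'sz': array([48. , 48.2]), 'ang': 68.4}
{'px': (425, 382), 'n': np.int32(2375), 'hub': array([ 677.8, -304.6]), 'hr': 19.2, 'hz': np.float64(41.5), 'rc': array([ 707. , -304.4]), 'sz': array([ 66.7, 116.4]), 'ang': 89.7}
[0.55070012 0.08428464 0.38471628]
shift [ -80.1 -121.1   54.6] turn -6.84
shift [29.9 80.4 54.6] turn -9.64
```

View pics/w1.png

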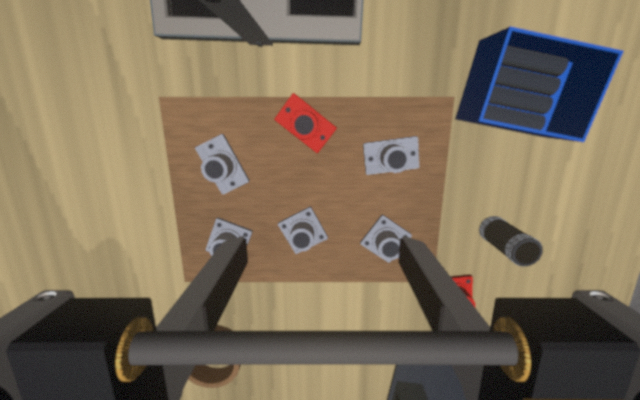

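The wrist view has the two oblongs at (220,164) and (397,157) and the three squares at (225,238), (302,230) and (384,238). The red oblong at (305,123) and the red square at (462,290) are to be left alone. I'll start with the oblong flange nearest the caddy.

Emit:
carry_out --steps '[[[0.006,-0.04,0.02],-0.87,-1],[[0.012,-0.08,0.05],-1.74,-1],[[0.019,-0.12,0.084],-2.62,-1],[[0.019,-0.12,0.084],-2.62,-1],[[0.019,-0.12,0.084],-2.62,-1],[[0.019,-0.12,0.084],-2.62,-1]]'

```text
time: 0.9
tool_pos: [0.433, 0.0186, 0.1241]
ee_rot: [3.137, 0.003, 2.027]
wrist_force: [-0.4, 0.6, 0.5]
width: 0.094
finger_force: 0.0
```

```bash
cat >> det.py <<'E'
def intool(xy,p,a):
    c,s=np.cos(np.radians(a)),np.sin(np.radians(a)); d=np.array(xy)-p[:2]*1000
    return np.round([d[0]*c+d[1]*s,d[0]*s-d[1]*c],1)
def wlook(box=None,zb=0,name=None):
    s=snap("wrist"); p,a=tool(); W=cloud(s); print("tool",(p*1000).round(1),round(a,2))
    if name: save(s,name)
    np.savez("w.npz",W=W,im=s["image"])
    for f in flanges(W,s["image"],box,zb):
        if f['hr']<18: print(f['px'],f['n'],"hub",f['hub'],f['hr'],"rc",f['rc'],f['sz'],f['ang'],"| tool",intool(f['rc'],p,a),intool(f['hub'],p,a))
E
python3 - <<'E'
from det import *
wlook(name="w2")
E
```

```text
tool [432.8  18.6 123.9] 116.16
(467, 49) 18007 hub [480.9 152.4] 12.1 rc [478.6 205.1] [209.9 110.6] 1.2 | tool [147.2 123.3] [ 98.9 102.2]
(317, 193) 2478 hub [428.4  20.5] 15.0 rc [428.2  20.9] [37.8 63.4] 26.2 | tool [ 4.  -3.1] [ 3.6 -3.1]
(498, 268) 2347 hub [630.8  32.4] 15.1 rc [630.8  32.2] [64.3 38. ] 7.7 | tool [-75.1 183.7] [-74.9 183.8]
(275, 276) 2102 hub [427.5 -77.8] 15.1 rc [427.5 -78. ] [47.9 48.2] 67.5 | tool [-84.4 -47.3] [-84.2 -47.2]
(363, 302) 2033 hub [523.8 -64.1] 15.3 rc [523.9 -64.4] [47.6 49.2] 27.3 | tool [-114.7   45.2] [-114.4   45.2]
(444, 369) 186 hub [629.5 -84.7] 12.7 rc [ 636.4 -104.2] [7.3 6.5] 51.9 | tool [-200.   128.6] [-179.5  131. ]
```

View pics/w2.png

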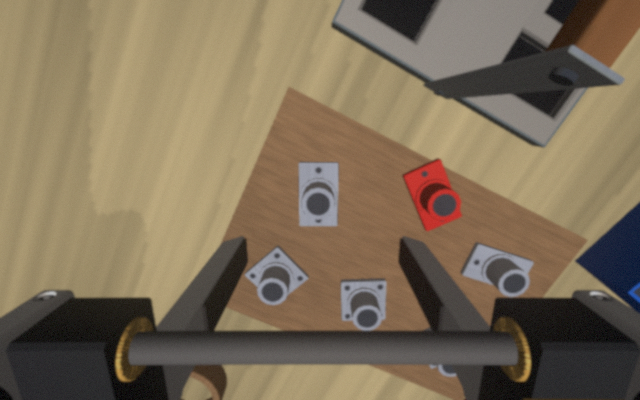

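Emit:
carry_out --steps '[[[0.004,-0.003,0.04],0,-1],[[0.004,-0.003,0.08],0,-1],[[0.004,-0.003,0.111],0,-1],[[0.004,-0.003,0.111],0,-1],[[0.004,-0.003,0.111],0,1],[[0.004,-0.003,0.111],0,1],[[0.004,-0.003,0.111],0,1],[[0.004,-0.003,0.111],0,1],[[0.004,-0.003,0.111],0,1]]'

```text
time: 2.08
tool_pos: [0.4257, 0.0212, 0.0107]
ee_rot: [3.141, 0.0, 2.028]
wrist_force: [0.9, 0.5, 0.4]
width: 0.0476
finger_force: 0.0
```

Emit:
carry_out --steps '[[[-0.0015,0.002,0],0,0.1],[[-0.0015,0.002,0],0,0.1],[[-0.0015,0.002,0],0,1],[[-0.0015,0.002,0],0,1],[[-0.0015,0.002,0],0,1],[[-0.0015,0.002,0],0,1],[[-0.0015,0.002,-0.02],0,1],[[-0.0015,0.002,-0.07],0,1],[[-0.0015,0.002,-0.11],0,1],[[-0.0015,0.002,-0.11],0,1]]'

```text
time: 3.32
tool_pos: [0.4306, 0.0206, 0.1241]
ee_rot: [3.135, 0.004, 2.028]
wrist_force: [-0.2, 0.6, -1.0]
width: 0.0294
finger_force: 30.0
```

```bash
cat >> det.py <<'E'
PK=np.array([[-66,-66],[-66,66],[66,0],[-66,0],[66,-66],[66,66]],float)
def caddy(W,im,guess,ztop=.018,show=True):
    """fit caddy x,y,yaw: match pocket-dark mask vs board using pixel world xy on z~.018 and below"""
    from scipy.optimize import minimize
    g=np.array(guess,float)
    z=W[...,2]*1000; X=W[...,0]*1000; Y=W[...,1]*1000
    hsv=cv2.cvtColor(im,cv2.COLOR_RGB2HSV)
    near=(abs(X-g[0])<150)&(abs(Y-g[1])<150)&(hsv[...,1]<90)
    zt=np.nanmedian(z[near&(z>12)&(z<24)])
    B=near&(abs(z-zt)<3); F=near&(z<zt-6.5)&(z>zt-13.5)
    b=np.c_[X[B],Y[B]]; f=np.c_[X[F],Y[F]]
    hs=np.where(np.arange(6)[:,None]<3,26.,np.array([34.,21.])[None])if False else np.array([[26,26]]*3+[[34,21]]*3,float)
    def sd(P,q):
        c,s=np.cos(np.radians(q[2])),np.sin(np.radians(q[2])); d=P-q[:2]
        l=np.c_[d[:,0]*c+d[:,1]*s,-d[:,0]*s+d[:,1]*c]
        pk=np.min([np.max(np.abs(l-PK[i])-hs[i],axis=1) for i in range(6)],axis=0)
        bd=np.max(np.abs(l)-np.array([108,111]),axis=1)
        return pk,bd
    def cost(q):
        pk,bd=sd(b,q); c=np.clip(-pk,0,6).sum()+np.clip(bd,0,6).sum()
        pk,bd=sd(f,q); return (c+np.clip(pk,0,6)[bd<0].sum())/1000
    best=min((minimize(cost,g+np.array(o),method="Nelder-Mead",options=dict(initial_simplex=(g+np.array(o))+np.array([[0,0,0],[3,0,0],[0,3,0],[0,0,2]]))) for o in ([0,0,0],[2,2,1],[-2,-2,-1])),key=lambda r:r.fun)
    print("caddy",best.x.round(2),"cost",round(best.fun,3),"n",len(b),len(f),"zt",zt.round(1)); return best.x
E
python3 - <<'E'
from det import *
for n in("scene1","side1"):
    d=np.load(n+".npz"); caddy(d["W"],d["im"],[484,264,-1])
d=np.load("w.npz"); caddy(d["W"],d["im"],[484,264,-1])
print(robot.get_obs()["width"],robot.get_obs()["finger_force"])
E
```

```text
caddy [482.3  264.72  -1.38] cost 0.314 n 3851 1946 zt 17.6
caddy [485.8  266.28  -1.5 ] cost 0.568 n 1654 1103 zt 15.6
caddy [485.22 266.15  -1.72] cost 0.49 n 13468 4131 zt 18.8
0.02943908576293578 29.999869465827942
```

Emit:
carry_out --steps '[[[0,0.04,0],1.0,1],[[0,0.085,0],2.0,1],[[0.001,0.134,0],3.0,1],[[0.02,0.144,0],4.0,1],[[0.04,0.154,0],5.0,1],[[0.06,0.164,0],6.0,1],[[0.08,0.174,0],7.0,1],[[0.1,0.182,0],8.0,1],[[0.107,0.185,0],9.0,1],[[0.107,0.185,0],10.0,1]]'

```text
time: 4.58
tool_pos: [0.5453, 0.199, 0.1175]
ee_rot: [-3.141, 0.004, 0.278]
wrist_force: [0.2, 0.0, -1.0]
width: 0.029
finger_force: 30.0
```

Emit:
carry_out --steps '[[[0,0,0.01],0.9,1],[[0,0,0.02],1.77,1],[[0,0,0.04],1.77,1],[[0,0,0.05],1.77,1],[[0,0,0.05],1.77,1],[[0,0,0.05],1.77,1]]'

```text
time: 5.32
tool_pos: [0.5471, 0.1985, 0.0708]
ee_rot: [-3.141, -0.001, -0.026]
wrist_force: [-0.1, -0.2, -1.2]
width: 0.0291
finger_force: 30.0
```

Run:
```python
from det import *
wlook(box=[.5,.6,.15,.25],zb=.056,name="w3")
d=np.load("w.npz"); caddy(d["W"],d["im"],[484.5,265.5,-1.5])
```

```text
tool [547.3 198.6  71.2] -1.5
caddy [484.5  266.18  -1.48] cost 0.377 n 25999 10010 zt 18.8
```

View pics/w3.png

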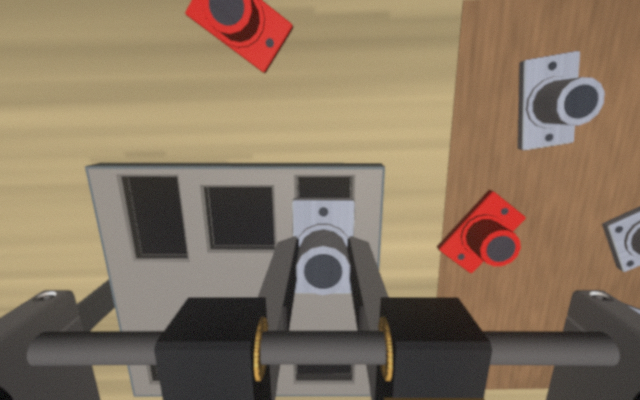

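```bash
cat >> det.py <<'E'
def held(dx=0.045):
    """extents of held flange plate in tool frame"""
    d=np.load("w.npz"); W=d["W"]; p,a=tool()
    c,s=np.cos(np.radians(a)),np.sin(np.radians(a)); D=(W-p)*1000
    X=D[...,0]*c+D[...,1]*s; Y=D[...,0]*s-D[...,1]*c; Z=D[...,2]
    hsv=cv2.cvtColor(d["im"],cv2.COLOR_RGB2HSV)
    m=(abs(X)<50)&(abs(Y)<40)&(Z<2)&(Z>-9)&(hsv[...,2]>110)&(hsv[...,1]<60)
    n,l,st,_=cv2.connectedComponentsWithStats(m.astype(np.uint8),connectivity=4)
    i=1+np.argmax(st[1:,4]); m=l==i
    f=m&(X>17)
    r=cv2.minAreaRect(np.c_[X[m],Y[m]].astype(np.float32))
    print("plate n",m.sum(),"ztop",np.median(Z[m]).round(1),"X",np.percentile(X[m],[.5,99.5]).round(1),"Y(front)",np.percentile(Y[f],[1,99]).round(1),"rect",np.round(r[0],1),np.round(r[1],1),round(r[2],1))
E
python3 - <<'E'
from det import *
held()
E
```

```text
plate n 2133 ztop -1.8 X [ 5.9 31.8] Y(front) [-19.3  17.8] rect [18.2 -0.7] [27.8 38.1] 0.4
```

Emit:
carry_out --steps '[[[0.0015,0.001,0.02],0,1],[[0.0015,0.001,0.037],0,1],[[0.0015,0.001,0.041],0,1],[[0.0015,0.001,0.044],0,1],[[0.0015,0.001,0.048],0,1],[[0.0015,0.001,0.051],0,1],[[0.0015,0.001,0.053],0,1],[[0.0015,0.001,0.053],0,1]]'

```text
time: 6.38
tool_pos: [0.5485, 0.1975, 0.0185]
ee_rot: [-3.141, -0.001, -0.026]
wrist_force: [-2.0, -0.4, 3.7]
width: 0.0299
finger_force: 30.0
```

Emit:
carry_out --steps '[[[0,0,0],0,0],[[0,0,0],0,0],[[0,0,0],0,0],[[0,0,-0.05],0,0],[[0,0,-0.1],0,0],[[0.02,0.05,-0.1],0,-1],[[0.05,0.1,-0.1],-0.5,-1],[[0.087,0.164,-0.1],-0.87,-1],[[0.087,0.164,-0.1],-0.87,-1],[[0.087,0.164,-0.1],-0.87,-1]]'

```text
time: 7.62
tool_pos: [0.6305, 0.0306, 0.1164]
ee_rot: [-3.141, 0.002, 0.124]
wrist_force: [0.1, 1.3, -0.6]
width: 0.0923
finger_force: 0.0
```

Emit:
carry_out --steps '[[[0,0,0],0,-1],[[0,0,0],0,-1]]'

```text
time: 7.88
tool_pos: [0.6304, 0.0328, 0.1176]
ee_rot: [-3.141, 0.0, 0.128]
wrist_force: [0.2, -1.2, -0.6]
width: 0.094
finger_force: 0.0
```

Run:
```python
from det import *
wlook()
s=snap("scene"); W=cloud(s); np.savez("scene2.npz",W=W,im=s["image"])
for f in flanges(W,s["image"],[.35,.7,-.15,.1]): print("scene",f['px'],f['hub'],f['rc'],f['sz'],f['ang'])
for zb in(.0,.008): 
    for f in flanges(W,s["image"],[.515,.585,.16,.24],zb): print("incaddy",f)
save(s,"s2",crop=(330,210,490,350),scale=4)
```

```text
tool [630.5  32.7 117.7] 7.32
(447, 62) 710 hub [764.6 -55.5] 14.4 rc [763.3 -52.7] [33.7 13.1] 23.1 | tool [120.8 101.6] [121.8 104.6]
(324, 198) 2562 hub [631.6  31.8] 15.0 rc [631.8  31.9] [63.5 38. ] 7.8 | tool [1.2 1. ] [1.  1.1]
(435, 214) 2578 hub [630.9 -76. ] 15.5 rc [630.7 -76. ] [49.8 48.1] 55.7 | tool [-13.7 107.9] [-13.5 107.9]
(90, 253) 16522 hub [549.9 197.1] 14.9 rc [553.8 249.2] [193.7  78.7] 88.6 | tool [ -48.5 -224.5] [ -59.  -173.3]
(399, 309) 1756 hub [525.5 -63.7] 14.8 rc [523.7 -62.6] [49.  44.7] 28.0 | tool [-118.1   80.9] [-116.4   82.3]
(397, 381) 1529 hub [432.5 -78.1] 13.7 rc [428.3 -78. ] [50.5 49.6] 67.8 | tool [-214.7   84.1] [-210.5   84.7]
scene (335, 191) [427.4 -79.6] [428.6 -78.8] [47.7 48.4] 65.6
scene (279, 229) [631.6 -77.7] [631.1 -76.9] [50.8 46.8] 54.2
scene (303, 256) [632.1  30.5] [631.9  31.7] [63.5 38.8] 5.8
incaddy {'px': (372, 283), 'n': np.int32(732), 'hub': array([548.2, 197.4]), 'hr': 15.7, 'hz': np.float64(41.9), 'rc': array([550.9, 207.6]), 'sz': array([64.7, 58. ]), 'ang': 90.0}
incaddy {'px': (372, 281), 'n': np.int32(785), 'hub': array([547.9, 197.3]), 'hr': 14.9, 'hz': np.float64(47.9), 'rc': array([550.1, 199.7]), 'sz': array([70. , 79.4]), 'ang': 0.2}
```

View pics/s2.png

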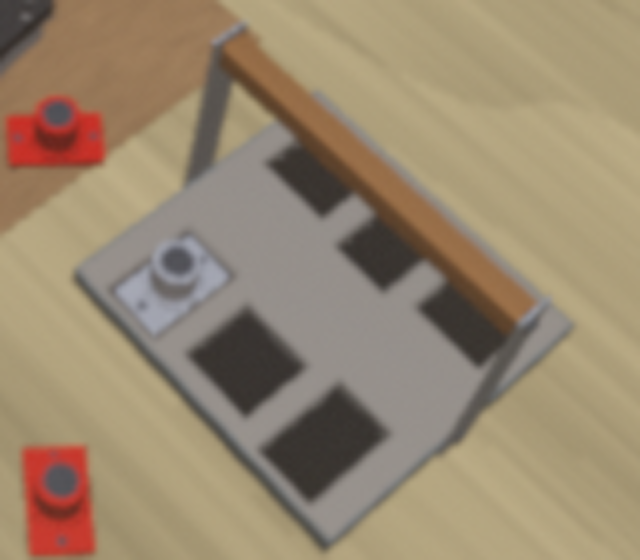

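Emit:
carry_out --steps '[[[0.001,0.001,0.04],-0.05,0],[[0.001,0.001,0.08],-0.05,0],[[0.001,0.001,0.106],-0.05,0],[[0.001,0.001,0.106],-0.05,0],[[0.001,0.001,0.106],-0.05,0],[[0.001,0.001,0.106],-0.05,1],[[0.001,0.001,0.106],-0.05,1],[[0.001,0.001,0.106],-0.05,1],[[0.001,0.001,0.106],-0.05,1],[[0.001,0.001,0.106],-0.05,1]]'

```text
time: 9.22
tool_pos: [0.633, 0.0305, 0.0131]
ee_rot: [3.141, -0.003, 0.134]
wrist_force: [-0.8, 0.6, 6.0]
width: 0.0296
finger_force: 30.0
```

Emit:
carry_out --steps '[[[0,0,-0.03],0,1],[[0,0,-0.08],0,1],[[-0.005,-0.04,-0.106],0.2,1],[[-0.013,-0.1,-0.106],0.4,1],[[-0.021,-0.16,-0.106],0.6,1],[[-0.029,-0.22,-0.106],0.88,1],[[-0.037,-0.28,-0.09],0.88,1],[[-0.04,-0.306,-0.065],0.88,1],[[-0.04,-0.306,-0.055],0.88,1],[[-0.04,-0.306,-0.055],0.88,1]]'

```text
time: 10.48
tool_pos: [0.5509, 0.3268, 0.0649]
ee_rot: [3.139, 0.002, -0.02]
wrist_force: [0.3, 0.1, -0.6]
width: 0.0294
finger_force: 30.0
```

Emit:
carry_out --steps '[[[0,0,0],0,1],[[0,0,0],0,1]]'

```text
time: 10.72
tool_pos: [0.5527, 0.3273, 0.0679]
ee_rot: [-3.141, -0.002, -0.021]
wrist_force: [0.4, -0.2, -0.7]
width: 0.0294
finger_force: 30.0
```

Run:
```python
from det import *
wlook([0,0,0,0])
d=np.load("w.npz"); caddy(d["W"],d["im"],[484.5,266,-1.5]); held()
```

```text
tool [552.5 327.5  67.8] -1.19
caddy [484.5  265.56  -1.54] cost 11.906 n 27176 6552 zt 19.0
plate n 2056 ztop -3.9 X [ 4.9 30.8] Y(front) [-19.1  18. ] rect [17.3 -0.6] [37.8 27.6] 88.7
```

Emit:
carry_out --steps '[[[0.001,-0.002,0.015],0.15,1],[[0.001,-0.002,0.03],0.15,1],[[0.001,-0.002,0.035],0.15,1],[[0.001,-0.002,0.038],0.15,1],[[0.001,-0.002,0.042],0.15,1],[[0.001,-0.002,0.045],0.15,1],[[0.001,-0.002,0.048],0.15,1],[[0.001,-0.002,0.048],0.15,1]]'

```text
time: 11.78
tool_pos: [0.555, 0.3299, 0.0245]
ee_rot: [-3.141, -0.007, -0.045]
wrist_force: [-3.1, -4.9, 19.3]
width: 0.0296
finger_force: 30.0
```

Emit:
carry_out --steps '[[[0,0,-0.01],0,1],[[0,0,-0.02],0,1],[[0,0,-0.02],0,1],[[0,0,-0.02],0,1]]'

```text
time: 12.28
tool_pos: [0.552, 0.3301, 0.0376]
ee_rot: [3.141, 0.001, -0.045]
wrist_force: [0.8, 0.0, -1.1]
width: 0.0294
finger_force: 30.0
```

Run:
```python
from det import *
wlook([0,0,0,0],name="w4")
d=np.load("w.npz"); held(); W=d["W"]*1000
hsv=cv2.cvtColor(d["im"],cv2.COLOR_RGB2HSV)
# board edges near flange: far board edge x and left edge y, and pocket floor bounds
z=W[...,2]; b=(z>15)&(z<22)&(hsv[...,1]<60)
for lo,hi in((215,245),(290,310),(350,375)):
    m=b&(W[...,1]>lo)&(W[...,1]<hi); print("front edge x at y",lo,hi,np.percentile(W[...,0][m],99.8).round(1))
for lo,hi in((500,520),(575,590)):
    m=b&(W[...,0]>lo)&(W[...,0]<hi); print("left edge y at x",lo,hi,np.percentile(W[...,1][m],[.1,99.9]).round(1))
f=(z>5)&(z<12.5)
for (x0,x1,y0,y1) in((515,590,240,285),(515,592,305,352),(515,592,175,225)):
    m=f&(W[...,0]>x0)&(W[...,0]<x1)&(W[...,1]>y0)&(W[...,1]<y1)
    if m.sum()>20: print("pocket",m.sum(),np.percentile(W[...,0][m],[.5,99.5]).round(1),np.percentile(W[...,1][m],[.5,99.5]).round(1))
```

```text
tool [551.9 330.1  37.5] -2.59
plate n 1938 ztop -5.9 X [ 2.2 27.2] Y(front) [-19.5  17.5] rect [14.4 -1. ] [37.9 26.6] 88.0
front edge x at y 215 245 592.1
front edge x at y 290 310 594.0
front edge x at y 350 375 595.7
left edge y at x 500 520 [154.  354.5]
left edge y at x 575 590 [152.4 374.3]
pocket 4290 [524.3 574.5] [240.2 284.7]
pocket 967 [552.4 585.1] [308.8 350.6]
pocket 282 [578.6 591.7] [175.3 224.3]
```

View pics/w4.png

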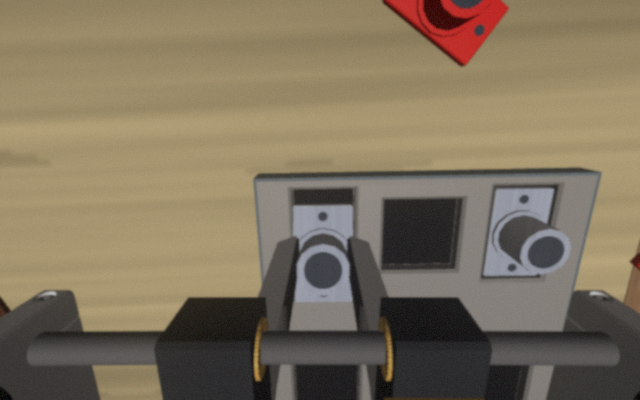

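```bash
cat >> det.py <<'E'
def tilt():
    d=np.load("w.npz"); W=d["W"]; p,a=tool()
    c,s=np.cos(np.radians(a)),np.sin(np.radians(a)); D=(W-p)*1000
    X=D[...,0]*c+D[...,1]*s; Y=D[...,0]*s-D[...,1]*c; Z=D[...,2]
    hsv=cv2.cvtColor(d["im"],cv2.COLOR_RGB2HSV)
    m=(abs(X)<50)&(abs(Y)<40)&(Z<3)&(Z>-14)&(hsv[...,2]>110)&(hsv[...,1]<60)&(p[2]*1000+Z>22)
    n,l,st,_=cv2.connectedComponentsWithStats(m.astype(np.uint8),connectivity=4)
    m=l==1+np.argmax(st[1:,4]); A=np.c_[X[m],Y[m],np.ones(m.sum())]
    for _ in range(3):
        q=np.linalg.lstsq(A,Z[m],rcond=None)[0]; r=abs(A@q-Z[m]); k=r<1.5; 
    q=np.linalg.lstsq(A[k],Z[m][k],rcond=None)[0]
    print("plane z=",q.round(3),"X",np.percentile(X[m],[.5,99.5]).round(1),"n",m.sum())
    h=(abs(X)<25)&(abs(Y)<25)&(Z>15)&(Z<40)&(hsv[...,1]<60)&(hsv[...,2]>110)
    print("hub top z",np.percentile(Z[h],[50,98]).round(1),"X",np.percentile(X[h],[1,99]).round(1))
E
python3 - <<'E'
from det import *
tilt()
E
```

```text
plane z= [-0.24   0.004 -1.534] X [ 2.2 27.2] n 1958
hub top z [24.8 27.5] X [-14.   13.9]
```

Emit:
carry_out --steps '[[[0,0,-0.04],0,1],[[-0.002,-0.05,-0.04],0,1],[[-0.004,-0.095,-0.04],0,1],[[-0.004,-0.095,-0.01],0,1],[[-0.004,-0.095,0.01],0,1],[[-0.004,-0.095,0.018],0,1],[[-0.004,-0.095,0.022],0,1],[[-0.004,-0.095,0.024],0,1],[[-0.004,-0.095,0.024],0,0],[[-0.004,-0.095,0.024],0,0]]'

```text
time: 13.58
tool_pos: [0.5536, 0.4256, 0.0152]
ee_rot: [-3.14, -0.002, -0.046]
wrist_force: [0.6, 0.5, -0.8]
width: 0.0452
finger_force: 0.0
```

Emit:
carry_out --steps '[[[0,0,0],0,0],[[0,0,0],0,0],[[0,0,-0.03],0,-0.5],[[0,0,-0.1],0,-1],[[0,0,-0.1],0,-1],[[0,0,-0.1],0,-1],[[0,0,-0.1],0,-1]]'

```text
time: 14.45
tool_pos: [0.5517, 0.4246, 0.1117]
ee_rot: [3.139, 0.004, -0.045]
wrist_force: [0.1, 0.2, -0.5]
width: 0.0924
finger_force: 0.0
```

Run:
```python
from det import *
wlook()
d=np.load("w.npz"); caddy(d["W"],d["im"],[484.5,266,-1.5])
```

```text
tool [551.6 424.5 111.4] -2.6
(321, 204) 2632 hub [548.5 426.2] 14.9 rc [548.7 426.2] [38.  63.6] 87.6 | tool [-3.  -1.6] [-3.2 -1.6]
caddy [484.42 265.67  -1.64] cost 10.174 n 24273 8193 zt 19.1
```

Emit:
carry_out --steps '[[[-0.003,-0.001,0.04],0,0],[[-0.003,-0.001,0.08],0,0],[[-0.003,-0.001,0.1],0,0],[[-0.003,-0.001,0.1],0,0],[[-0.003,-0.001,0.1],0,0],[[-0.003,-0.001,0.1],0,0],[[-0.003,-0.001,0.1],0,1],[[-0.003,-0.001,0.1],0,1],[[-0.003,-0.001,0.1],0,1],[[-0.003,-0.001,0.1],0,1]]'

```text
time: 15.75
tool_pos: [0.5502, 0.4265, 0.0153]
ee_rot: [-3.141, -0.001, -0.045]
wrist_force: [-0.2, -1.1, 3.0]
width: 0.0296
finger_force: 30.0
```

Emit:
carry_out --steps '[[[0,0,-0.02],0,1],[[0,0,-0.05],0,1],[[0.003,0.05,-0.05],0,1],[[0.004,0.095,-0.05],0,1],[[0.004,0.095,-0.04],0,1],[[0.004,0.095,-0.03],0,1],[[0.004,0.095,-0.03],0,1],[[0.004,0.095,-0.03],0,1],[[0.004,0.095,-0.03],0,1]]'

```text
time: 16.88
tool_pos: [0.5496, 0.3322, 0.0448]
ee_rot: [-3.141, -0.001, -0.044]
wrist_force: [-0.4, 0.8, -0.4]
width: 0.0296
finger_force: 30.0
```

```bash
cat >> det.py <<'E'
def strip(cx,cy,hx,hy):
    """extent of visible pocket floor in world mm"""
    d=np.load("w.npz"); W=d["W"]*1000; z=W[...,2]
    m=(z>4)&(z<12.8)&(abs(W[...,0]-cx)<hx+4)&(abs(W[...,1]-cy)<hy+4)
    print("floor",m.sum(),np.percentile(W[...,0][m],[.5,99.5]).round(1),np.percentile(W[...,1][m],[.5,99.5]).round(1))
E
python3 - <<'E'
from det import *
wlook([0,0,0,0]); held(); tilt(); strip(552,330,34,21)
E
```

```text
tool [549.6 332.   44.8] -2.56
plate n 2007 ztop -6.2 X [ 3.8 30. ] Y(front) [-19.4  17.4] rect [16.4 -1. ] [27.6 38. ] 0.3
plane z= [-8.000e-02  3.000e-03 -4.477e+00] X [ 3.8 30. ] n 2009
hub top z [21.7 22.9] X [-15.6  12.3]
floor 1070 [544.7 585.3] [308.7 350.6]
```

Run:
```python
from det import *
d=np.load("w.npz"); W=d["W"]*1000; hsv=cv2.cvtColor(d["im"],cv2.COLOR_RGB2HSV); z=W[...,2]
def pl(m,t):
    A=np.c_[W[...,0][m]-550,W[...,1][m]-265,np.ones(m.sum())]; q=np.linalg.lstsq(A,z[m],rcond=None)[0]; print(t,m.sum(),q.round(4))
pl((z>15)&(z<23)&(hsv[...,1]<60)&(W[...,0]>500)&(W[...,0]<600)&(W[...,1]>155),"board")
pl((z>13)&(z<20)&(W[...,0]>567)&(W[...,0]<580)&(abs(W[...,1]-198)<18),"D plate")
pl((abs(z)<6)&(W[...,0]>600)&(W[...,1]>100)&(W[...,1]<400)&(hsv[...,0]<30),"bench")
```

```text
board 21979 [-2.00000e-03  1.50000e-03  1.88219e+01]
D plate 1022 [-9.20000e-03 -5.20000e-03  1.70571e+01]
bench 61480 [-5.0000e-04 -1.3000e-03  1.1925e+00]
```

Emit:
carry_out --steps '[[[0,0,0],0,1],[[0,0,0],0,1],[[0,0,0],0,1],[[0,0,0],0,1]]'

```text
time: 17.42
tool_pos: [0.5495, 0.3313, 0.0445]
ee_rot: [-3.142, -0.0, -0.046]
wrist_force: [-0.3, -0.9, -0.8]
width: 0.0293
finger_force: 30.0
```

Run:
```python
from det import *
wlook([0,0,0,0]); held(); tilt(); strip(552,330,34,21)
```

```text
tool [549.5 331.3  44.5] -2.6
plate n 2010 ztop -6.1 X [ 4.2 30.1] Y(front) [-19.2  17.5] rect [16.5 -1. ] [27.4 38. ] 0.6
plane z= [-8.100e-02 -1.000e-03 -4.365e+00] X [ 4.2 30.1] n 2010
hub top z [21.8 23. ] X [-15.7  12.5]
floor 1048 [546.  585.1] [308.6 350.5]
```

Emit:
carry_out --steps '[[[0.0045,0.0015,0.005],-0.17,1],[[0.0045,0.0015,0.01],-0.17,1],[[0.0045,0.0015,0.01],-0.17,1],[[0.0045,0.0015,0.01],-0.17,1],[[0.0045,0.0015,0.013],-0.17,1],[[0.0045,0.0015,0.016],-0.17,1],[[0.0045,0.0015,0.018],-0.17,1],[[0.0045,0.0015,0.018],-0.17,1],[[0.0045,0.0015,0.018],-0.17,1]]'

```text
time: 18.6
tool_pos: [0.554, 0.3297, 0.0266]
ee_rot: [-3.142, -0.0, -0.016]
wrist_force: [-0.3, 0.6, -0.1]
width: 0.0294
finger_force: 30.0
```

Run:
```python
from det import *
wlook([0,0,0,0],name="w5"); tilt(); strip(552,330,34,21)
```

```text
tool [554.  329.7  26.6] -0.9
plane z= [-6.000e-03  3.000e-03 -3.351e+00] X [ 2.7 15.8] n 332
hub top z [21.6 22.8] X [-15.8  12.2]
floor 346 [556.5 584.8] [308.5 351.1]
```

Emit:
carry_out --steps '[[[0,0,0.003],0,1],[[0,0,0.005],0,1],[[0,0,0.006],0,1],[[0,0,0.006],0,1],[[0,0,0.006],0,0],[[0,0,0.006],0,0],[[0,0,0.006],0,0],[[0,0,-0.04],0,0],[[0,0,-0.094],0,0],[[0,0,-0.094],0,0]]'

```text
time: 19.9
tool_pos: [0.5571, 0.3312, 0.1272]
ee_rot: [-3.136, -0.011, -0.016]
wrist_force: [-0.0, 0.9, -0.6]
width: 0.0474
finger_force: 0.0
```

```bash
cat >> det.py <<'E'
def seated(zt=18.8):
    d=np.load("w.npz"); W=d["W"]*1000; z=W[...,2]; hsv=cv2.cvtColor(d["im"],cv2.COLOR_RGB2HSV)
    cad=[484.6,265.8,-1.5]; c,s=np.cos(np.radians(cad[2])),np.sin(np.radians(cad[2]))
    for k,q in zip(["sq1","sq2","sq3","ob1","ob2","ob3"],PK):
        w=np.array(cad[:2])+[q[0]*c-q[1]*s,q[0]*s+q[1]*c]
        n=(abs(W[...,0]-w[0])<30)&(abs(W[...,1]-w[1])<30)
        h=n&(z>38)&(z<56)
        pl=n&(abs(W[...,0]-w[0])<26)&(abs(W[...,1]-w[1])<26)&(z>12)&(z<24)&(hsv[...,1]<60)
        if h.sum()>50:
            A=np.c_[W[...,0][pl]-w[0],W[...,1][pl]-w[1],np.ones(pl.sum())]
            r=np.linalg.lstsq(A,z[pl],rcond=None)[0] if pl.sum()>50 else 0
            top=z[h].max(); hh=h&(z>top-3); hc,hr=cv2.minEnclosingCircle(np.c_[W[...,0][hh],W[...,1][hh]].astype(np.float32))
            print(k,"pocket",w.round(1),"hub",np.round(hc,1),round(hr,1),"top",top.round(1),"plate",np.round(r,3))
E
python3 - <<'E'
from det import *
wlook(); seated()
E
```

```text
tool [555.5 330.4 123.6] -0.9
ob2 pocket [548.8 198.1] hub [548.5 198.7] 15.0 top 47.9 plate [0.0000e+00 3.0000e-03 1.7948e+01]
ob3 pocket [552.3 330. ] hub [552.5 330.7] 14.9 top 47.3 plate [-1.0000e-03  1.0000e-03  1.7982e+01]
```

Emit:
carry_out --steps '[[[0,0.055,0],0,-0.5],[[0,0.11,0],-0.5,-0.5],[[0,0.165,0],-1.0,-0.5],[[0,0.22,0],-1.5,-0.5],[[-0.006,0.275,0],-2.0,-0.5],[[-0.014,0.33,0],-2.5,-0.5],[[-0.02,0.37,0],-2.9,-0.5],[[-0.024,0.3945,0],-2.9,-0.5],[[-0.024,0.3945,0],-2.9,-0.5],[[-0.024,0.3945,0],-2.9,-0.5]]'

```text
time: 21.2
tool_pos: [0.5232, -0.0635, 0.1192]
ee_rot: [-3.14, 0.001, 0.491]
wrist_force: [0.8, -0.2, -1.1]
width: 0.0706
finger_force: 0.0
```

Emit:
carry_out --steps '[[[0,0,0],0,-0.3],[[0,0,0],0,-0.3],[[0,0,0],0,-0.3],[[0,0,0],0,-0.3]]'

```text
time: 21.7
tool_pos: [0.5238, -0.0642, 0.1206]
ee_rot: [3.141, -0.0, 0.491]
wrist_force: [-0.4, 0.0, -0.0]
width: 0.0611
finger_force: 0.0
```

Run:
```python
from det import *
wlook()
```

```text
tool [523.8 -64.3 120.6] 28.12
(391, 103) 3074 hub [630.6 -75.8] 14.9 rc [630.5 -75.9] [47.9 48.2] 55.1 | tool [88.6 60.6] [88.8 60.5]
(617, 168) 4049 hub [ 660.9 -303.1] 4.3 rc [ 670.  -289.9] [117.7  57. ] 42.7 | tool [ 22.6 267.9] [  8.4 275.3]
(323, 199) 2412 hub [523.9 -64.4] 15.0 rc [524.1 -64.2] [48.3 48. ] 27.9 | tool [0.3 0.1] [0.  0.2]
(292, 285) 2035 hub [427.8 -77.9] 15.2 rc [428.2 -78. ] [48.2 48.1] 67.5 | tool [-90.8 -32.9] [-91.1 -33.2]
```

Emit:
carry_out --steps '[[[0,0.001,0.05],0,0],[[0,0.001,0.095],0,0],[[0,0.001,0.1095],0,0],[[0,0.001,0.1095],0,0],[[0,0.001,0.1095],0,0],[[0,0.001,0.1095],0,0],[[0,0.001,0.1095],0,1],[[0,0.001,0.1095],0,1],[[0,0.001,0.1095],0,1],[[0,0.001,0.1095],0,1]]'

```text
time: 23.0
tool_pos: [0.5244, -0.0653, 0.0114]
ee_rot: [3.141, -0.0, 0.49]
wrist_force: [0.6, 0.9, 1.6]
width: 0.0294
finger_force: 30.0
```

Emit:
carry_out --steps '[[[0,0,-0.03],0,1],[[0,0,-0.08],0,1],[[0.035,-0.042,-0.105],0.8,1],[[0.071,-0.083,-0.105],1.6,1],[[0.106,-0.125,-0.105],2.4,1],[[0.129,-0.169,-0.105],2.96,1],[[0.152,-0.214,-0.105],2.96,1],[[0.178,-0.277,-0.09],2.96,1],[[0.178,-0.277,-0.06],2.96,1],[[0.178,-0.277,-0.036],2.96,1]]'

```text
time: 24.25
tool_pos: [0.5496, 0.2642, 0.0449]
ee_rot: [3.141, 0.002, -0.024]
wrist_force: [-0.1, -0.3, -0.3]
width: 0.0297
finger_force: 30.0
```

Emit:
carry_out --steps '[[[0,0,0],0,1],[[0,0,0],0,1],[[0,0,0],0,1],[[0,0,0],0,1],[[0,0,0],0,1]]'

```text
time: 24.88
tool_pos: [0.5511, 0.2628, 0.0477]
ee_rot: [-3.141, -0.001, -0.026]
wrist_force: [0.1, -0.1, -0.7]
width: 0.0296
finger_force: 30.0
```

Run:
```python
from det import *
wlook([0,0,0,0],name="w6"); held(); tilt(); strip(550.6,264.1,26,26); seated()
```

```text
tool [551.  262.9  47.5] -1.51
plate n 1644 ztop -1.9 X [ 6.3 24.2] Y(front) [-24.4  22.7] rect [14.8 -0.8] [19.4 48.2] 0.4
plane z= [-0.104  0.003 -0.014] X [ 6.3 24.2] n 1656
hub top z [25.9 27. ] X [-13.8  14.3]
floor 872 [565.5 575. ] [237.8 289.7]
sq3 pocket [550.6 264.1] hub [561.1 262.6] 24.2 top 56.0 plate 0
ob2 pocket [548.8 198.1] hub [549.  198.7] 14.7 top 48.0 plate [-4.0000e-03  0.0000e+00  1.7987e+01]
ob3 pocket [552.3 330. ] hub [552.5 330.5] 15.0 top 47.2 plate [-5.0000e-03 -5.0000e-03  1.7822e+01]
```

Emit:
carry_out --steps '[[[-0.0005,-0.0005,0.01],0,1],[[-0.0005,-0.0005,0.018],0,1],[[-0.0005,-0.0005,0.02],0,1],[[-0.0005,-0.0005,0.022],0,1],[[-0.0005,-0.0005,0.025],0,1],[[-0.0005,-0.0005,0.027],0,1],[[-0.0005,-0.0005,0.029],0,1],[[-0.0005,-0.0005,0.029],0,1],[[-0.0005,-0.0005,0.029],0,1]]'

```text
time: 26.05
tool_pos: [0.5504, 0.2634, 0.0194]
ee_rot: [-3.141, -0.001, -0.026]
wrist_force: [-2.7, -0.6, 5.4]
width: 0.0293
finger_force: 30.0
```

Emit:
carry_out --steps '[[[0,0,0],0,0],[[0,0,0],0,0],[[0,0,0],0,0],[[0,0,-0.05],0,0],[[0,0,-0.1],0,0],[[0.004,0.055,-0.1],0,0],[[0.008,0.11,-0.1],-1,0],[[0.012,0.165,-0.1],-2,0],[[0.015,0.2,-0.1],-3,0],[[-0.02,0.24,-0.1],-4,0]]'

```text
time: 27.3
tool_pos: [0.5248, 0.0222, 0.1175]
ee_rot: [3.141, -0.0, 0.677]
wrist_force: [-0.3, -0.4, 0.5]
width: 0.0469
finger_force: 0.0
```

Emit:
carry_out --steps '[[[-0.04,0.006,0],-1,-0.3],[[-0.08,0.012,0],-2,-0.3],[[-0.12,0.018,0],-3,-0.3],[[-0.138,0.02,0],-4,-0.3],[[-0.138,0.02,0],-5,-0.3],[[-0.138,0.02,0],-6,-0.3],[[-0.138,0.02,0],-7,-0.3],[[-0.138,0.02,0],-8,-0.3],[[-0.138,0.02,0],-9,-0.3],[[-0.138,0.02,0],-10,-0.3]]'

```text
time: 28.55
tool_pos: [0.4284, -0.0776, 0.1178]
ee_rot: [-3.142, 0.0, 2.423]
wrist_force: [1.2, 0.9, -0.4]
width: 0.0607
finger_force: 0.0
```

Emit:
carry_out --steps '[[[0,0,0],-1,-0.3],[[0,0,0],-1.9,-0.3],[[0,0,0],-1.9,-0.3],[[0,0,0],-1.9,-0.3],[[0,0,0],-1.9,-0.3],[[0,0,0],-1.9,-0.3],[[0,0,0],-1.9,-0.3]]'

```text
time: 29.42
tool_pos: [0.4284, -0.0775, 0.118]
ee_rot: [3.142, 0.0, 2.749]
wrist_force: [0.6, -0.1, 0.2]
width: 0.0613
finger_force: 0.0
```

Run:
```python
from det import *
wlook()
s=snap("scene"); W=cloud(s); np.savez("w.npz",W=W,im=s["image"]); seated()
for f in flanges(W,s["image"],[.35,.7,-.15,.1]): print("scene",f['px'],f['hub'],f['rc'],f['sz'],f['ang'])
```

```text
tool [428.4 -77.6 118. ] 157.49
(604, 126) 14892 hub [480.9 151.5] 13.7 rc [481.4 180.2] [ 61.9 216.8] 86.0 | tool [ 49.8 258.4] [ 39.3 231.7]
(320, 198) 2483 hub [427.6 -78.5] 15.1 rc [427.5 -78.5] [48.  48.2] 67.3 | tool [ 0.5 -1.2] [ 0.4 -1.2]
sq3 pocket [550.6 264.1] hub [550.7 262.7] 13.8 top 48.1 plate [1.0000e-02 4.0000e-03 1.6578e+01]
ob2 pocket [548.8 198.1] hub [549.  195.8] 13.3 top 47.7 plate [-2.100e-02 -1.000e-02  1.662e+01]
ob3 pocket [552.3 330. ] hub [551.1 330.4] 14.7 top 47.7 plate [-1.4000e-02 -9.0000e-03  1.6867e+01]
scene (335, 191) [428.4 -80.1] [429.1 -78.2] [50.7 48.5] 65.9
scene (286, 217) [593.2 -96.1] [593.3 -96.2] [49.9 46.8] 53.4
```

Emit:
carry_out --steps '[[[0.0005,-0.001,0.05],0,0],[[0.0005,-0.001,0.095],0,0],[[0.0005,-0.001,0.1075],0,0],[[0.0005,-0.001,0.1075],0,0],[[0.0005,-0.001,0.1075],0,0],[[0.0005,-0.001,0.1075],0,0],[[0.0005,-0.001,0.1075],0,1],[[0.0005,-0.001,0.1075],0,1],[[0.0005,-0.001,0.1075],0,1],[[0.0005,-0.001,0.1075],0,1]]'

```text
time: 30.78
tool_pos: [0.4278, -0.0785, 0.0108]
ee_rot: [-3.141, 0.001, 2.749]
wrist_force: [-0.9, -0.1, 2.0]
width: 0.0297
finger_force: 30.0
```

Emit:
carry_out --steps '[[[0,0,-0.02],0,1],[[0,0,-0.06],0,1],[[0.02,0.04,-0.09],-0.4,1],[[0.04,0.09,-0.09],-0.8,1],[[0.063,0.14,-0.09],-1.2,1],[[0.087,0.19,-0.09],-1.6,1],[[0.107,0.234,-0.09],-2.1,1],[[0.117,0.254,-0.08],-2.1,1],[[0.117,0.254,-0.055],-2.1,1],[[0.117,0.254,-0.036],-2.1,1]]'

```text
time: 32.02
tool_pos: [0.4158, 0.2015, 0.045]
ee_rot: [-3.141, -0.002, 3.117]
wrist_force: [-0.6, -0.5, -0.1]
width: 0.0294
finger_force: 30.0
```

Emit:
carry_out --steps '[[[0,0,0],0,1],[[0,0,0],0,1],[[0,0,0],0,1],[[0,0,0],0,1],[[0,0,0],0,1]]'

```text
time: 32.65
tool_pos: [0.417, 0.2012, 0.047]
ee_rot: [3.141, 0.001, 3.115]
wrist_force: [0.2, -0.2, -1.3]
width: 0.0292
finger_force: 30.0
```

Run:
```python
from det import *
wlook([0,0,0,0],name="w7"); held(); tilt(); strip(417,201.5,26,26); strip(418.5,267.5,34,21);strip(420.3,333.5,26,26)
d=np.load("w.npz"); caddy(d["W"],d["im"],[484.5,265.7,-1.5])
```

```text
tool [416.9 201.2  46.8] 178.5
plate n 1744 ztop -1.6 X [ 5.9 23.9] Y(front) [-22.7  24. ] rect [14.1  0.7] [20.1 48. ] 0.5
plane z= [-0.088  0.001 -0.013] X [ 5.2 23.9] n 1798
hub top z [26.2 27.5] X [-14.   14.1]
floor 879 [393.  402.6] [176.2 228.2]
floor 4860 [387.2 453.3] [248.2 289.3]
floor 4502 [397.  447.2] [312.1 360.3]
caddy [485.19 265.96  -1.54] cost 4.187 n 28277 10895 zt 18.8
```

View pics/w7.png

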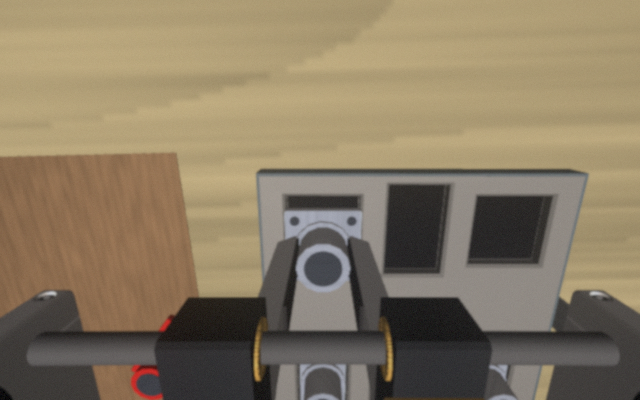

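Emit:
carry_out --steps '[[[-0.0005,0,0.01],0,1],[[-0.0005,0,0.018],0,1],[[-0.0005,0,0.02],0,1],[[-0.0005,0,0.022],0,1],[[-0.0005,0,0.024],0,1],[[-0.0005,0,0.026],0,1],[[-0.0005,0,0.028],0,1],[[-0.0005,0,0.028],0,1],[[-0.0005,0,0.028],0,1]]'

```text
time: 33.83
tool_pos: [0.4174, 0.2012, 0.0189]
ee_rot: [3.141, 0.001, 3.115]
wrist_force: [-1.2, 0.0, 2.3]
width: 0.0294
finger_force: 30.0
```

Emit:
carry_out --steps '[[[0,0,0],0,0],[[0,0,0],0,0],[[0,0,0],0,0],[[0,0,-0.05],0,0],[[0,0,-0.1],0,0],[[-0.001,-0.05,-0.1],0,0],[[-0.003,-0.1,-0.1],0,0],[[-0.004,-0.15,-0.1],0,0],[[-0.05,-0.185,-0.1],1,0],[[-0.095,-0.22,-0.1],2,0]]'

```text
time: 35.08
tool_pos: [0.5073, -0.0227, 0.1188]
ee_rot: [3.141, 0.001, 2.76]
wrist_force: [0.0, 0.6, 0.4]
width: 0.0471
finger_force: 0.0
```

Emit:
carry_out --steps '[[[-0.05,-0.018,0],0.8,-0.3],[[-0.09,-0.032,0],1.38,-0.3],[[-0.108,-0.038,0],1.38,-0.3],[[-0.108,-0.038,0],1.38,-0.3],[[-0.108,-0.038,0],1.38,-0.3],[[-0.108,-0.038,0],1.38,-0.3],[[-0.108,-0.038,0],1.38,-0.3],[[-0.108,-0.038,0],1.38,-0.3]]'

```text
time: 36.08
tool_pos: [0.5928, -0.0958, 0.1188]
ee_rot: [3.141, 0.0, 2.526]
wrist_force: [0.1, 0.3, -0.1]
width: 0.0612
finger_force: 0.0
```

Run:
```python
from det import *
wlook()
s=snap("scene"); W=cloud(s); np.savez("w.npz",W=W,im=s["image"]); seated()
```

```text
tool [592.8 -95.9 118.7] 144.72
(322, 199) 2438 hub [593.4 -95.7] 15.0 rc [593.2 -95.8] [48.  48.1] 53.7 | tool [-0.2  0.3] [-0.3  0.5]
sq3 pocket [550.6 264.1] hub [549.5 266.9] 14.2 top 47.7 plate [3.0000e-03 7.0000e-03 1.6644e+01]
ob2 pocket [548.8 198.1] hub [549.4 194.2] 11.4 top 48.3 plate [-0.0000e+00 -1.2000e-02  1.6456e+01]
ob3 pocket [552.3 330. ] hub [551.5 329.6] 14.0 top 48.3 plate [-2.8000e-02 -8.0000e-03  1.7025e+01]
```

Emit:
carry_out --steps '[[[0,0.001,0.05],0.1,0],[[0,0.001,0.095],0.1,0],[[0,0.001,0.108],0.1,0],[[0,0.001,0.108],0.1,0],[[0,0.001,0.108],0.1,0],[[0,0.001,0.108],0.1,0],[[0,0.001,0.108],0.1,1],[[0,0.001,0.108],0.1,1],[[0,0.001,0.108],0.1,1],[[0,0.001,0.108],0.1,1]]'

```text
time: 37.42
tool_pos: [0.5935, -0.0954, 0.0104]
ee_rot: [3.142, -0.0, 2.508]
wrist_force: [-0.4, -0.2, -0.3]
width: 0.0468
finger_force: 30.0
```

Emit:
carry_out --steps '[[[0,0,-0.05],0,1],[[0,0,-0.11],0,1],[[0.02,0.012,-0.16],0,1],[[0.059,0.037,-0.205],-0.5,1],[[0.11,0.068,-0.205],-1,1],[[0.161,0.1,-0.205],-1.5,1],[[0.212,0.132,-0.205],-2,1],[[0.263,0.164,-0.205],-2.5,1],[[0.314,0.195,-0.205],-3,1],[[0.361,0.225,-0.205],-3.48,1]]'

```text
time: 38.67
tool_pos: [0.4347, 0.3014, 0.2157]
ee_rot: [3.141, 0.001, 3.119]
wrist_force: [1.3, -0.3, -0.9]
width: 0.0465
finger_force: 30.0
```

Emit:
carry_out --steps '[[[0.015,0.034,0],0,1],[[0.015,0.034,0],0,1],[[0.015,0.034,0.03],0,1],[[0.015,0.034,0.08],0,1],[[0.015,0.034,0.13],0,1],[[0.015,0.034,0.16],0,1],[[0.015,0.034,0.17],0,1],[[0.015,0.034,0.17],0,1],[[0.015,0.034,0.17],0,1],[[0.015,0.034,0.17],0,1]]'

```text
time: 39.92
tool_pos: [0.4228, 0.3346, 0.0473]
ee_rot: [3.14, 0.003, 3.115]
wrist_force: [-0.0, -0.3, -0.6]
width: 0.0466
finger_force: 30.0
```

Emit:
carry_out --steps '[[[0,0,0],0,1],[[0,0,0],0,1],[[0,0,0],0,1]]'

```text
time: 40.3
tool_pos: [0.4217, 0.3341, 0.0455]
ee_rot: [-3.142, 0.0, 3.116]
wrist_force: [-1.2, 0.6, -0.2]
width: 0.0468
finger_force: 30.0
```

Run:
```python
from det import *
wlook([0,0,0,0]); held(); tilt(); strip(421,333.5,26,26)
d=np.load("w.npz"); caddy(d["W"],d["im"],[485,265.7,-1.5]); seated()
```

```text
tool [421.7 334.   45.5] 178.51
plate n 8 ztop 1.5 X [19.7 20.9] Y(front) [-23.6 -21.2] rect [ 20.5 -22.4] [2.6 0.9] 73.4
plane z= [3.000e-03 4.200e-02 3.114e+00] X [-26.3  20.9] n 574
hub top z [30.9 32.1] X [-16.5  11.7]
floor 1376 [396.6 410.9] [308.1 359.9]
caddy [485.22 264.93  -1.49] cost 17.472 n 29727 7023 zt 19.0
sq1 pocket [416.9 201.6] hub [417.2 202.3] 15.1 top 47.4 plate [8.0000e-03 4.0000e-03 1.7555e+01]
sq2 pocket [420.4 333.5] hub [412.9 333.5] 29.9 top 56.0 plate [-0.08   0.022 14.884]
ob3 pocket [552.3 330. ] hub [542.8 330.9] 11.4 top 46.4 plate [-5.9000e-02  1.0000e-03  1.8531e+01]
```

Run:
```python
from det import *
s=snap("wrist"); save(s,"w8")
```

```text
(no output)
```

View pics/w8.png

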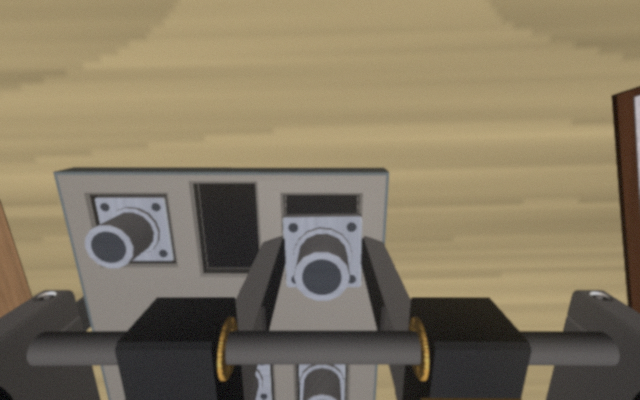

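Run:
```python
from det import *
wlook([0,0,0,0])
d=np.load("w.npz"); W=d["W"]; p,a=tool()
c,s=np.cos(np.radians(a)),np.sin(np.radians(a)); D=(W-p)*1000
X=D[...,0]*c+D[...,1]*s; Y=D[...,0]*s-D[...,1]*c; Z=D[...,2]
hsv=cv2.cvtColor(d["im"],cv2.COLOR_RGB2HSV)
m=(abs(X)<40)&(abs(Y)<27)&(Z<8)&(Z>-4)&(hsv[...,1]<60)&(hsv[...,2]>110)
f=m&(X>12); A=np.c_[X[f],Y[f],np.ones(f.sum())]; print("n",m.sum(),f.sum(),"plane",np.linalg.lstsq(A,Z[f],rcond=None)[0].round(3))
print("X",np.percentile(X[m],[.5,99.5]).round(1),"Yfront",np.percentile(Y[f],[.5,99.5]).round(1),"rect",cv2.minAreaRect(np.c_[X[f],Y[f]].astype(np.float32)))
```

```text
tool [421.6 334.   45.4] 178.5
n 2815 1216 plane [-0.202  0.02   6.707]
X [-25.4  21.8] Yfront [-23.5  23.8] rect ((17.041101455688477, 0.05712890625), (47.93423843383789, 10.217010498046875), 89.73628234863281)
```

Run:
```python
from det import *
d=np.load("w.npz"); W=d["W"]; p,a=tool()
c,s=np.cos(np.radians(a)),np.sin(np.radians(a)); D=(W-p)*1000
X=D[...,0]*c+D[...,1]*s; Y=D[...,0]*s-D[...,1]*c; Z=D[...,2]
hsv=cv2.cvtColor(d["im"],cv2.COLOR_RGB2HSV)
for y0,y1 in((-22,-17),(17,22),(-4,4)):
  for x0 in range(-24,24,6):
    m=(X>x0)&(X<x0+6)&(Y>y0)&(Y<y1)&(Z<14)&(Z>-8)&(hsv[...,1]<60)
    print(y0,x0,m.sum(),np.percentile(Z[m],[10,50,90]).round(1) if m.sum() else None)
```

```text
-22 -24 61 [1.8 2.5 3.3]
-22 -18 63 [1.7 2.4 3.3]
-22 -12 74 [1.8 2.6 3.5]
-22 -6 70 [1.8 2.6 3.2]
-22 0 71 [1.8 2.6 3.4]
-22 6 75 [1.8 2.7 3.3]
-22 12 76 [2.  2.7 3.5]
-22 18 70 [-1.9  1.9  2.8]
17 -24 62 [2.6 3.3 4.1]
17 -18 72 [2.6 3.2 3.9]
17 -12 60 [2.4 3.2 3.9]
17 -6 66 [2.8 3.4 5.9]
17 0 77 [2.4 3.4 4.5]
17 6 76 [2.7 3.3 4.2]
17 12 80 [2.8 3.8 4.3]
17 18 89 [-1.6  2.8  4. ]
-4 -24 0 None
-4 -18 0 None
-4 -12 0 None
-4 -6 0 None
-4 0 0 None
-4 6 20 [ 6.5 10.4 13.7]
-4 12 204 [ 2.7  5.7 11.4]
-4 18 123 [-1.   2.6  3.6]
```

Emit:
carry_out --steps '[[[0.0023,-0.0005,0.01],0,1],[[0.0023,-0.0005,0.018],0,1],[[0.0023,-0.0005,0.02],0,1],[[0.0023,-0.0005,0.022],0,1],[[0.0023,-0.0005,0.024],0,1],[[0.0023,-0.0005,0.0255],0,1],[[0.0023,-0.0005,0.0255],0,1],[[0.0023,-0.0005,0.0255],0,1],[[0.0023,-0.0005,0.0255],0,1]]'

```text
time: 41.58
tool_pos: [0.4195, 0.3337, 0.0202]
ee_rot: [3.141, 0.0, 3.115]
wrist_force: [-0.2, -0.5, -1.1]
width: 0.0468
finger_force: 30.0
```

Emit:
carry_out --steps '[[[0,0,0],0,-0.4],[[0,0,0],0,-0.4],[[0,0,0],0,-0.4],[[0,0,0],0,-0.4],[[0,0,-0.05],0,-0.4],[[0,0,-0.1],0,-0.4],[[0,0,-0.1],0,-0.4],[[0,0,-0.1],0,-0.4],[[0,0,-0.1],0,-0.4]]'

```text
time: 42.7
tool_pos: [0.4183, 0.3329, 0.1178]
ee_rot: [-3.139, -0.003, 3.115]
wrist_force: [0.1, -0.7, -0.2]
width: 0.0656
finger_force: 0.0
```

Run:
```python
from det import *
wlook([0,0,0,0]); seated()
s=snap("scene"); W=cloud(s); np.savez("w.npz",W=W,im=s["image"]); print("scene"); seated(); save(s,"s3",crop=(330,210,490,350),scale=4)
print([ (f['px'],f['rc']) for f in flanges(W,s["image"],[.35,.75,-.15,.12])])
```

```text
tool [418.3 332.9 117.9] 178.5
sq1 pocket [416.9 201.6] hub [417.2 202.4] 14.7 top 47.8 plate [1.0000e-03 8.0000e-03 1.7456e+01]
sq2 pocket [420.4 333.5] hub [421.7 333.9] 14.7 top 47.5 plate [-2.0000e-03  3.0000e-03  1.7338e+01]
sq3 pocket [550.6 264.1] hub [537.3 264.6] 7.2 top 43.6 plate [ 0.097 -0.142 21.089]
ob3 pocket [552.3 330. ] hub [538.8 331.1] 6.3 top 43.8 plate [ 4.8000e-02 -6.0000e-03  1.8834e+01]
scene
sq3 pocket [550.6 264.1] hub [550.3 264.1] 14.2 top 48.1 plate [1.4000e-02 1.0000e-02 1.6429e+01]
ob2 pocket [548.8 198.1] hub [545.5 198.8] 9.7 top 49.6 plate [-1.0000e-03 -5.0000e-03  1.6283e+01]
ob3 pocket [552.3 330. ] hub [550.7 330.4] 14.4 top 48.5 plate [-2.2000e-02 -5.0000e-03  1.7019e+01]
[]
```

View pics/s3.png

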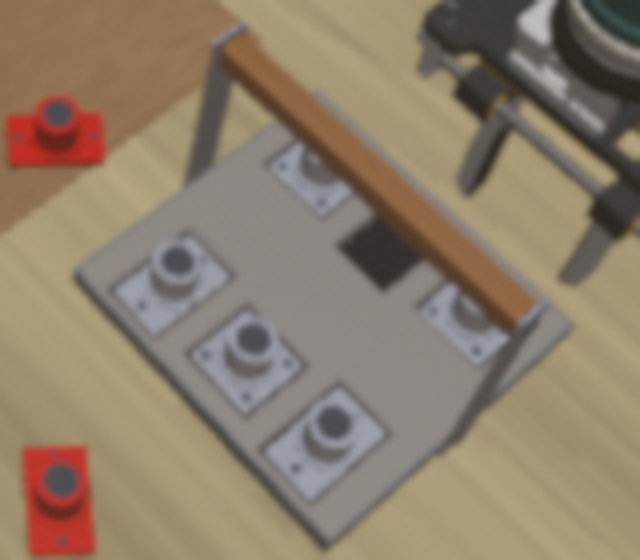

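All five flanges sit flat in their pockets, and only the oblong pocket at (380,250) in this crop is empty. No grey flange is left on the bench. Next is the handle.

Emit:
carry_out --steps '[[[0,0,-0.05],0,-0.4],[[0,0,-0.1],1,-0.7],[[-0.02,-0.02,-0.1],2,-1],[[-0.04,-0.04,-0.1],3,-1],[[-0.06,-0.06,-0.1],4,-1],[[-0.067,-0.066,-0.1],5,-1],[[-0.067,-0.066,-0.1],6,-1],[[-0.067,-0.066,-0.1],7,-1],[[-0.067,-0.066,-0.1],8,-1],[[-0.067,-0.066,-0.1],9,-1]]'

```text
time: 44.05
tool_pos: [0.4843, 0.2657, 0.2187]
ee_rot: [-3.14, 0.001, 1.539]
wrist_force: [0.8, 0.0, -0.5]
width: 0.0937
finger_force: 0.0
```

Emit:
carry_out --steps '[[[0,0,0],0,-1],[[0,0,0],0,-1],[[0,0,0],0,-1],[[0,0,0],0,-1],[[0,0,0],0,-1]]'

```text
time: 44.68
tool_pos: [0.4846, 0.2659, 0.22]
ee_rot: [3.141, -0.0, 1.545]
wrist_force: [-0.3, -0.5, 0.5]
width: 0.0942
finger_force: 0.0
```

Run:
```python
from det import *
wlook([0,0,0,0])
d=np.load("w.npz"); W=d["W"]*1000; p,a=tool()
m=(W[...,2]>163)&(W[...,2]<180)&(abs(W[...,0]-485)<60)&(abs(W[...,1]-265)<140)
P=W[m]; r=cv2.minAreaRect(P[:,:2].astype(np.float32)); print(m.sum(),r,np.median(P[:,2]),intool(r[0],p,a))
w=m&(cv2.cvtColor(d["im"],cv2.COLOR_RGB2HSV)[...,1]>70); P=W[w]; print(cv2.minAreaRect(P[:,:2].astype(np.float32)))
A=np.c_[P[:,1]-265,np.ones(len(P))]; print("x vs y",np.linalg.lstsq(A,P[:,0],rcond=None)[0])
```

```text
tool [484.6 265.9 220. ] 88.52
6428 ((483.18206787109375, 274.55438232421875), (216.3979034423828, 25.161096572875977), 87.4684829711914) 171.98612255876384 [ 8.6 -1.7]
((483.1288757324219, 271.74755859375), (210.7909393310547, 24.97041893005371), 87.48177337646484)
x vs y [2.67515608e-02 4.84840375e+02]
```

Emit:
carry_out --steps '[[[0,0,0.0],0,0.1],[[0,0,0.02],0,0.1],[[0,0,0.05],0,0.1],[[0,0,0.07],0,0.1],[[0,0,0.079],0,0.1],[[0,0,0.079],0,0.1],[[0,0,0.079],0,0.1],[[0,0,0.079],0,0.1],[[0,0,0.079],0,0.1]]'

```text
time: 45.85
tool_pos: [0.485, 0.266, 0.1417]
ee_rot: [3.14, -0.001, 1.545]
wrist_force: [-1.1, -0.1, 0.5]
width: 0.0422
finger_force: 0.0
```

Emit:
carry_out --steps '[[[0,0,0],0,1],[[0,0,0],0,1],[[0,0,0],0,1],[[0,0,0],0,1],[[0,0,0],0,1],[[0,0,0],0,1],[[0,0,0],0,1]]'

```text
time: 46.72
tool_pos: [0.4841, 0.2659, 0.141]
ee_rot: [-3.14, 0.0, 1.545]
wrist_force: [-3.7, -0.8, 1.2]
width: 0.0176
finger_force: 30.0
```

Run:
```python
from det import *
# refine rack pose from the first scene/side clouds
for n in("scene1","side1","scene2"):
    d=np.load(n+".npz"); W=d["W"]*1000; z=W[...,2]; reg=(W[...,0]>430)&(W[...,0]<645)&(W[...,1]<-200)&(W[...,1]>-420)&(z>205)&(z<252)
    P=W[reg]; yaw=np.radians(-8.2)
    for it in range(3):
        c,s=np.cos(yaw),np.sin(yaw); q=P[:,:2]-[530.5,-307.3]; l=np.c_[q[:,0]*c+q[:,1]*s,-q[:,0]*s+q[:,1]*c]
        out=[];
        for sg in(-1,1):
            k=(abs(l[:,1]-sg*40)<10)&(l[:,0]>-35)&(l[:,0]<80)
            if k.sum()>20: out.append(np.polyfit(l[k,0],l[k,1],1))
        sl=np.mean([o[0] for o in out]); yaw+=sl
    tips=[(l[(abs(l[:,1]-sg*40)<12)&(l[:,0]>-70)][:,0].min()).round(1) for sg in(-1,1)]
    zz=[np.percentile(P[(abs(l[:,1]-sg*40)<8)&(l[:,0]>-25)&(l[:,0]<60)][:,2],[50,95]).round(1).tolist() for sg in(-1,1)]
    print(n,"yaw",np.degrees(yaw).round(2),"y offs",[round(o[1],1) for o in out],"tips x",tips,"z",zz)
```

```text
scene1 yaw -8.75 y offs [np.float64(-37.0), np.float64(42.0)] tips x [np.float64(-49.6), np.float64(-53.6)] z [[222.0, 225.3], [222.8, 226.5]]
side1 yaw -8.23 y offs [np.float64(-41.6), np.float64(37.8)] tips x [np.float64(-51.0), np.float64(-49.8)] z [[222.7, 224.9], [222.2, 224.3]]
scene2 yaw -8.51 y offs [np.float64(-36.9), np.float64(42.0)] tips x [np.float64(-49.4), np.float64(-7.5)] z [[221.8, 225.6], [223.1, 226.8]]
```

Emit:
carry_out --steps '[[[0,0,-0.005],0,1],[[0,0,-0.015],0,1],[[0,0,-0.03],0,1],[[0,0,-0.048],0,1],[[0,0,-0.066],0,1],[[0,0,-0.084],0,1],[[0,0,-0.1],0,1],[[0,0,-0.112],0,1],[[0,0,-0.121],0,1],[[0,0,-0.121],0,1]]'

```text
time: 47.98
tool_pos: [0.485, 0.266, 0.2628]
ee_rot: [3.14, -0.001, 1.545]
wrist_force: [0.3, 0.6, -8.1]
width: 0.0174
finger_force: 30.0
```

Run:
```python
from det import *
o=robot.get_obs(); print(np.round(o["tool_pos"],4),o["width"],o["finger_force"],np.round(o["wrist_force"],1),np.round(o["wrist_torque"],2))
s=snap("side"); save(s,"sd2",crop=(220,60,420,220),scale=4)
```

```text
[0.485  0.266  0.2628] 0.01741712566127057 29.99823421239853 [ 0.3  0.6 -8.1] [0.   0.01 0.02]
```

View pics/sd2.png

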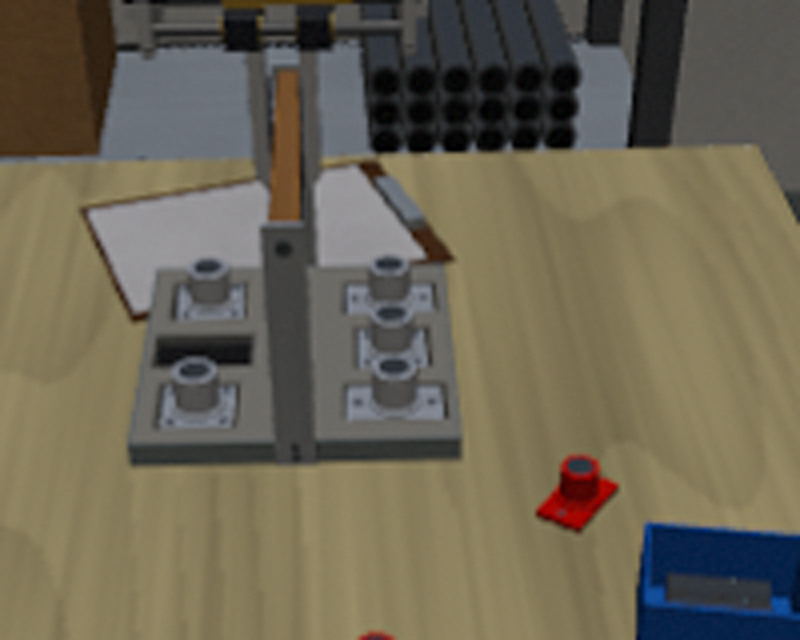

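The caddy is lifted level with all five flanges still in their pockets. Now I'll carry it gently to a staging point in front of the hook tips.

Emit:
carry_out --steps '[[[-0.005,-0.001,0],0,1],[[-0.017,-0.004,0],0.05,1],[[-0.037,-0.009,0],0.1,1],[[-0.065,-0.015,0],0.2,1],[[-0.093,-0.021,0],0.3,1],[[-0.121,-0.027,0],0.4,1],[[-0.149,-0.033,0],0.5,1],[[-0.177,-0.039,0],0.6,1],[[-0.205,-0.044,0],0.69,1],[[-0.233,-0.048,0],0.69,1]]'

```text
time: 49.28
tool_pos: [0.4292, 0.0322, 0.2623]
ee_rot: [3.141, 0.001, 1.423]
wrist_force: [-0.1, -0.9, -7.5]
width: 0.0178
finger_force: 30.0
```

Run:
```python
from det import *
print(tool()); plan(436.5,-293.4,262,81.6)
```

```text
(array([0.42924101, 0.03222001, 0.26225586]), np.float64(81.51125808058492))
shift [-3.21e+02  5.52e+01  3.00e-01] turn -0.01
```

Emit:
carry_out --steps '[[[-0.027,0.004,0],0,1],[[-0.054,0.008,0],0,1],[[-0.081,0.013,0],0,1],[[-0.108,0.018,0],0,1],[[-0.135,0.023,0],0,1],[[-0.162,0.028,0],0,1],[[-0.189,0.032,0],0,1],[[-0.216,0.037,0],0,1],[[-0.243,0.042,0],0,1],[[-0.27,0.046,0],0,1]]'

```text
time: 50.52
tool_pos: [0.4351, -0.2411, 0.2622]
ee_rot: [-3.142, 0.001, 1.423]
wrist_force: [0.6, -0.1, -8.1]
width: 0.0179
finger_force: 30.0
```

Emit:
carry_out --steps '[[[-0.022,0.004,0],0,1],[[-0.038,0.007,0],0,1],[[-0.048,0.009,0],0,1],[[-0.051,0.009,0],0,1],[[-0.051,0.009,0],0,1],[[-0.051,0.009,0],0,1],[[-0.051,0.009,0],0,1],[[-0.051,0.009,0],0,1],[[-0.051,0.009,0],0,1]]'

```text
time: 51.65
tool_pos: [0.4381, -0.2913, 0.262]
ee_rot: [3.141, -0.0, 1.424]
wrist_force: [0.2, -0.4, -8.3]
width: 0.0178
finger_force: 30.0
```

Run:
```python
from det import *
p,a=tool(); print(p,a)
s=snap("side"); W=cloud(s)*1000; save(s,"sd3",crop=(200,160,500,400),scale=2.6)
y=np.radians(-8.4); c,sn=np.cos(y),np.sin(y)
def hk(P): q=P[:,:2]-[530.5,-307.3]; return np.c_[q[:,0]*c+q[:,1]*sn,-q[:,0]*sn+q[:,1]*c]
for n in("scene","side","wrist"):
    S=s if n=="side" else snap(n); V=cloud(S)*1000; hsv=cv2.cvtColor(S["image"],cv2.COLOR_RGB2HSV)
    m=(abs(V[...,0]-437)<60)&(abs(V[...,1]+293)<150)&(V[...,2]>265)&(V[...,2]<300)&(hsv[...,1]>80)&(hsv[...,0]<25)
    P=V[m]
    if len(P)>30:
        l=hk(P); f=np.polyfit(l[:,1],l[:,0],1); print(n,len(P),"bar hook x at y0",f[1].round(1),"slope",f[0].round(3),"y",np.percentile(l[:,1],[1,99]).round(1),"ztop",np.percentile(P[:,2],[5,50,98]).round(1))
print("hold in hook",hk(np.array([p*1000])))
```

```text
[ 0.43808171 -0.29125112  0.26202688] 81.61280219374628
scene 385 bar hook x at y0 -90.6 slope -0.007 y [-104.4  104.7] ztop [275.4 290.5 294. ]
side 1264 bar hook x at y0 -93.1 slope -0.022 y [-105.4   24.7] ztop [280.9 290.5 292.5]
wrist 11287 bar hook x at y0 -93.1 slope 0.0 y [-78.5 112.5] ztop [291.4 293.  294.4]
hold in hook [[-93.77132961   2.37597101]]
```

View pics/sd3.png

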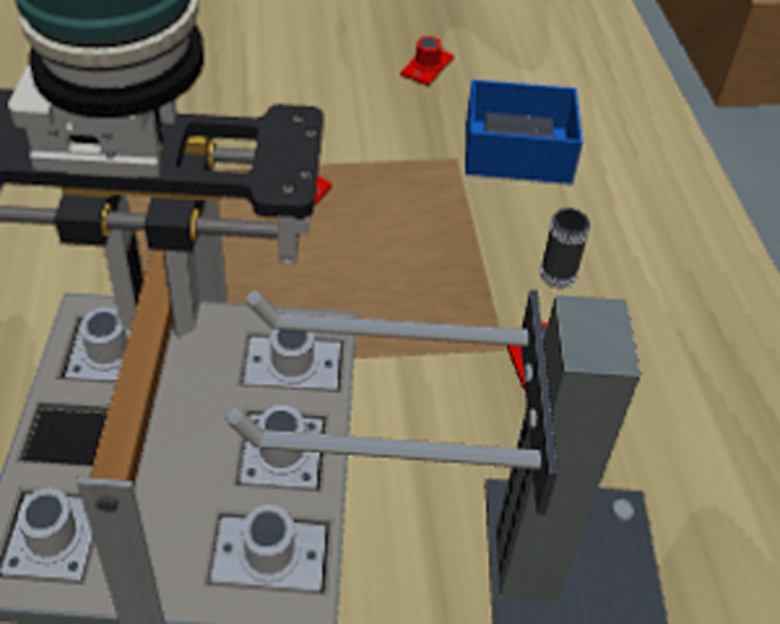

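The bar is square to the prongs and about 45 mm in front of their tips, with its underside 25 mm above the tips. Moving it in over the prongs.

Emit:
carry_out --steps '[[[0,0.006,0],0,1],[[-0.001,0.018,0],0,1],[[-0.002,0.034,0],0,1],[[-0.002,0.05,0],0,1],[[-0.002,0.065,0],0,1],[[-0.002,0.075,0],0,1],[[-0.002,0.079,0],0,1],[[-0.002,0.079,0],0,1],[[-0.002,0.079,0],0,1],[[-0.002,0.079,0],0,1]]'

```text
time: 53.05
tool_pos: [0.5156, -0.3049, 0.2623]
ee_rot: [3.141, 0.0, 1.424]
wrist_force: [-0.3, 0.4, -7.8]
width: 0.0181
finger_force: 30.0
```

Emit:
carry_out --steps '[[[0,0,0.006],0,1],[[0,0,0.014],0,1],[[0,0,0.022],0,1],[[0,0,0.03],0,1],[[0,0,0.036],0,1],[[0,0,0.04],0,1],[[0,0,0.043],0,1],[[0,0,0.044],0,1],[[0,0,0.044],0,1],[[0,0,0.044],0,1]]'

```text
time: 54.3
tool_pos: [0.516, -0.305, 0.2183]
ee_rot: [3.141, 0.0, 1.424]
wrist_force: [0.4, 0.6, -7.2]
width: 0.0176
finger_force: 30.0
```

Not quite touching yet; I'll lower it a little more and watch the load transfer.

Emit:
carry_out --steps '[[[0,0,0.001],0,1],[[0,0,0.002],0,1],[[0,0,0.003],0,1],[[0,0,0.003],0,1],[[0,0,0.003],0,1],[[0,0,0.003],0,1]]'

```text
time: 55.05
tool_pos: [0.5161, -0.305, 0.2168]
ee_rot: [3.14, 0.001, 1.424]
wrist_force: [-2.8, 1.2, 6.0]
width: 0.0174
finger_force: 30.0
```

Emit:
carry_out --steps '[[[0,0,-0.001],0,1],[[0,0,-0.001],0,1],[[0,0,-0.001],0,0.4],[[0,0,-0.001],0,0.2],[[0,0,-0.001],0,0],[[0,0,-0.001],0,-0.2],[[0,0,-0.001],0,-0.2],[[0,0,-0.001],0,-0.2],[[0,0,-0.001],0,-0.2]]'

```text
time: 56.18
tool_pos: [0.5159, -0.3049, 0.2161]
ee_rot: [3.141, 0.0, 1.424]
wrist_force: [-0.5, -0.1, -0.5]
width: 0.0562
finger_force: 0.0
```

Emit:
carry_out --steps '[[[0,0,-0.02],0,-0.2],[[0,0,-0.06],0,-0.2],[[0,0,-0.1],0,-0.2],[[0,0,-0.14],0,-0.2],[[0,0,-0.14],0,-0.2],[[0,0,-0.14],0,-0.2],[[0,0,-0.14],0,-0.2],[[0,0,-0.14],0,-0.2]]'

```text
time: 57.18
tool_pos: [0.5156, -0.3047, 0.3542]
ee_rot: [-3.139, -0.001, 1.424]
wrist_force: [-0.5, 0.1, -0.6]
width: 0.0566
finger_force: 0.0
```

Run:
```python
from det import *
p,a=tool(); print(p,a,robot.get_obs()["wrist_force"])
y=np.radians(-8.4); c,sn=np.cos(y),np.sin(y)
for n in("scene","side"):
    S=snap(n); V=cloud(S)*1000; hsv=cv2.cvtColor(S["image"],cv2.COLOR_RGB2HSV)
    q=V[...,:2]-[530.5,-307.3]; X=q[...,0]*c+q[...,1]*sn; Y=-q[...,0]*sn+q[...,1]*c; Z=V[...,2]
    m=(abs(X)<60)&(abs(Y)<140)&(Z>225)&(Z<260)&(hsv[...,1]>80)&(hsv[...,0]<25)
    if m.sum()>30: print(n,m.sum(),"bar x",np.percentile(X[m],[2,50,98]).round(1),"y",np.percentile(Y[m],[1,99]).round(1),"z",np.percentile(Z[m],[5,50,98]).round(1))
    b=(abs(X)<130)&(abs(Y)<115)&(Z>75)&(Z<110)&(hsv[...,1]<60)
    A=np.c_[X[b],Y[b],np.ones(b.sum())]; k=np.ones(len(A),bool)
    for _ in range(5): r=np.linalg.lstsq(A[k],Z[b][k],rcond=None)[0]; k=abs(A@r-Z[b])<4
    print(n,"board plane",k.sum(),r.round(3))
    if n=="side": save(S,"sd4",crop=(200,160,500,400),scale=2.6)
```

```text
[ 0.51561045 -0.30472808  0.35423141] 81.59720368181705 [-0.53931844  0.08732681 -0.61987848]
scene 456 bar x [-22.  -10.4  -5. ] y [-108.1  101.8] z [232.7 245.7 249.1]
scene board plane 2564 [-1.2000e-02 -4.0000e-03  9.3279e+01]
side 1561 bar x [-22.1 -13.3  -5. ] y [-107.4  107.7] z [243.5 245.5 247.4]
side board plane 7941 [-1.1000e-02  0.0000e+00  9.2113e+01]
```

View pics/sd4.png

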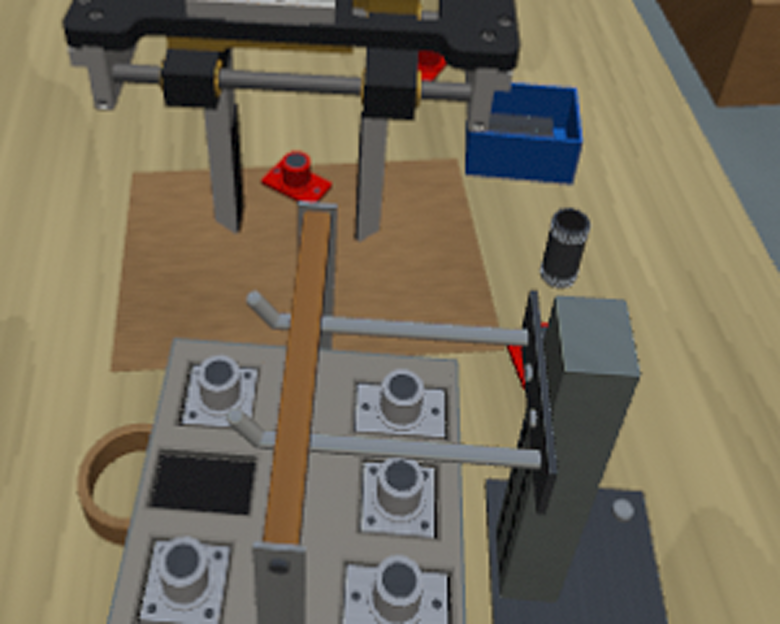

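The caddy hangs level, with a tilt of about 0.01 rad. The bar rests across both prongs at hook x ≈ -14 mm, behind the tips. All five flanges are in their pockets and the gripper is clear, so I'm handing in.

```bash
python3 -c "
from bench import robot
print(robot.close_job())"
```

```text
the job is handed in; nothing more can be done
None
```

The job is handed in, though it returned no verdict: all five aluminium flanges found on the bench sit flat in pockets of their own shape, and the caddy hangs level and at rest on both prongs, with the bin, pipe nipple, tape roll and red look-alikes left alone.

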